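Assemble a demonstration plate cell: separator, upper electrode, retaining pin

ROBOT

A 7-joint arm with a two-finger parallel gripper is mounted at the origin on the work surface. World frame = base frame: x ahead of the robot, y to its left, z up, the work surface at z = 0. Lengths are in m, angles in rad, forces in N, time in s.
With the tool pointing down it reaches from about 0.425 to 0.975 m from the base axis. Payload 16.7 kg.
Tool frame: the origin (TCP) lies between the finger pads; the fingertips stand 14 mm ahead of it and the grasp point (between the pads) lies 5 mm behind it; z points along the fingers, x is the direction in which the jaws open and shut, and the axes are right-handed (so a half turn about z gives the same grasp; the last joint's range is limited). The gripper opens to 85 mm and grips with 20 to 120 N. Pads are 22 mm wide; open, the fingers measure 114 mm over their backs; the gripper's body (76 mm by 85 mm) begins 54 mm behind the grasp point. The pads swing forward as they close: fully open they stand 13 mm farther back than shut.
Start: joints at [-1.252, 0.426, 0.074, 1.606, -0.034, 1.111, -0.067], TCP at [0.304, 0.602, 0.245] pointing down, gripper open.
Joint ranges: [-2.85, 2.85], [-0.5, 2.14], [-1.23, 1.37], [0.21, 2.46], [-1.02, 4.16], [0.16, 2.05], [-2.73, 2.73]. Speed limits (rad/s): [1.89, 1.89, 2.39, 2.39, 3.01, 3.01, 3.01].

INTERFACE

Orientations are given as a rotation vector (axis times angle).
In Python, from workcell import telemetry, optics, sign_off gives the robot as it stands.
- The arm moves only by the tool drive_tool, never from a script. Its argument "moves" is a list of rows, each a list of 7 numbers: the shift along the world's x, y, z in mm, then the turn, a rotation vector about the world's x, y, z in rad, then the finger opening in mm, from 0 to 85.4. In form: [[dx, dy, dz, ax, ay, az, hand], ...]. A call has 1 to 12 rows; each row shifts and turns the pose as measured when the row begins; what a row does not reach is not made up. A row lasts 1/12 s, in which the tool goes at most 41.7 mm and 7.16 degrees, less where a joint would pass 70% of its speed; a pose out of reach is approached as far as the arm can. A call is refused whole if a number of a shift passes 41.7 or a number of a turn 0.125, either way. A call with a gripper value outside its range is refused whole. The fingers move at their own pace and stop on an object; "grip_force" is the grip in N (left out, the last holds). Time passes only in rows, so rows that do not move let the fingers close. It gives the time, the measured TCP pose, the force and the opening at its end, in the units of the state.
- telemetry.get_state(): the state, without advancing time (a new reading comes with each control period).
- optics.snapshot(name): name is "scene" or "top"; returns the picture (400x640x3 uint8, blue, green, red); there is no depth.
- optics.get_calibration(name): a dict with "camera_matrix" (3x3 intrinsics, pixels), "camera_from_world" (4x4, takes a point from world to camera coordinates). Camera axes: x right, y down, z forward; pixel columns grow to the right and rows downward; lengths in m; the calibration is good to about 2 mm. A picture is of the moment at which its call begins. get_calibration takes no time and is no camera call.
- sign_off(): hands the job in, once; it reports no verdict.
The state is a dict: "t": time; "qpos": joint angles; "qvel": joint speeds; "effort": joint torques, N m; "tool_pos": TCP position; "eef_rot": TCP orientation; "wrist_force": force on the tool from outside, world axes, zero at the start; "wrist_torque": the same for the moment, N m; "width": opening from 0.0 (shut) to 1.0 (fully open).
Only numpy, scipy, OpenCV 4.12 (cv2) and the standard library are available. Lean on these libraries where they do the work, as an engineer would, in place of code of your own. Each camera call takes 0.05 s, during which the arm holds its last target.

TASK

Put the demonstration cell together: first lay the slotted separator on the lower electrode in the holder, centred so that it covers that electrode, then lay the thick electrode with the terminal stud on top of it, stud up; each must lie flat between the end wall and the fence with one end under the lip. Then lock the stack by pushing the retaining pin through both drilled ears until its tab meets the ear, and leave the bottle, the jar and the beaker beside it as they are.

Things in the scene. Friction and masses are not known exactly. Their poses are not given: they have to be found in the camera images.
- pocket (a point): Cell holder: fixed grey plastic fixture, base 190 x 104 x 10 mm. This point: centre of the upper face of its fixed dark lower electrode (150 x 48 x 10 mm, on a narrower pedestal), 40 mm above the table. x runs from the lip end (-x) to the fence and ears (+x), y across, z up. A 150 mm plate has 6 mm of play in length between end wall and fence. The sides are open to fingers between cheeks and ears.
- lip_edge (a point): Middle of the lower inner edge of the holder's lip, 68 mm to -x of and 22 mm above pocket; axes as there. The lip is 6 mm thick and reaches 10 mm in from the end wall (inner face at pocket x = -78 mm). Cheeks below it, 16 mm long, have inner faces at y = +-35 mm. Plates cannot go in level: slide one end, about 18 degrees down, under the lip to the wall, then lower the other.
- fence_top (a point): Middle of the upper inner edge of the holder's fence, 60 mm wide, at pocket x = +78 mm, 22 mm above pocket (7 mm above the finished stack); axes as there. The far end of a plate must come down on the pocket's side of it.
- pin_line (a point): Midpoint between the two round 14 mm holes in the holder's ears; they share one level axis, this point's y. It lies 58 mm to +x of and 24 mm above pocket; axes as there. Ears: 8 mm thick, 26 mm long (x), inner faces at y = +-35 mm, outer at +-43 mm, tops 18 mm above this point.
- separator_mid (a point): Centre of the loose separator: slotted grey plastic plate, 150 (x) x 58 (y) x 5 mm (z), about 60 g, both ways alike. Starts flat on a black stand 30 mm high, top 100 x 34 mm, so its long edges overhang by about 12 mm; the stand's foot is 56 mm wide, 6 mm high. Two like stands; either plate may be on either. In place its centre is 2.5 mm above pocket.
- electrode_mid (a point): Centre of the loose upper electrode: dark metal plate, 150 (x) x 64 (y) x 10 mm (z), about 200 g, with an 8 mm thick stud standing 10 mm up from the middle of its upper face; symmetrical end for end. Starts flat, stud up, on the other stand, its long edges overhanging by about 15 mm. In place its centre is 10 mm above pocket.
- pin_tab (a point): Centre of the flat black tab of the loose pin (60 g): 12 (x) x 34 (y) x 26 mm (z). The 9 mm round shaft with tapered tip runs 99 mm along +y from the tab's +y face at mid height. Starts level on a fixed rest: post 9 mm wide (x) under the tab, whose centre is 37 mm above the table, and a fork open upwards, 42 mm high, under the shaft 90 mm along +y from here.
- pin_mid (a point): Point on the pin's shaft axis 43 mm from the tab's +y face, so 60 mm along +y from pin_tab; same axes. With the pin home, from either side, this point is at pin_line, up to 2.5 mm lower, as the shaft rests on the lower edge of the holes.
- amber_bottle: Amber glass bottle, 52 mm across, 120 mm high, a bystander; origin at the centre of its underside, z up.
- reagent_jar: Clear glass jar with a cap, 60 mm across, 90 mm high, a bystander; origin at the centre of its underside, z up.
- beaker: Empty glass beaker, 66 mm across, 85 mm high, a bystander; origin at the centre of its underside, z up.
There are look-alikes about, which are no part of the job. Leave any orange look-alike of the part that bears pin_tab alone.

How it is judged:
On the way, in this order (a step that is already met when the one before it is completed fails the run):
1. the separator lies flat and let go on the lower electrode, one end under the lip (x of separator_mid in the frame of pocket between -0.006 and 0.006 m and y of separator_mid in the frame of pocket between -0.005 and 0.005 m and z of separator_mid in the frame of pocket between 0.0005 and 0.0045 m and angle between the x axis of separator_mid and the x axis of pocket, either way round below 0.08 rad and angle between the z axis of separator_mid and the z axis of pocket, either way round below 0.03 rad and contact force between the fingers and separator below 0.1 N), for 0.2 s.
2. the upper electrode lies flat and let go on the separator, one end under the lip (x of separator_mid in the frame of pocket between -0.006 and 0.006 m and y of separator_mid in the frame of pocket between -0.005 and 0.005 m and z of separator_mid in the frame of pocket between 0.0005 and 0.0045 m and angle between the x axis of each of separator_mid, electrode_mid and the x axis of pocket, either way round below 0.08 rad and angle between the z axis of each of separator_mid, electrode_mid and the z axis of pocket, either way round below 0.03 rad and x of electrode_mid in the frame of pocket between -0.006 and 0.006 m and y of electrode_mid in the frame of pocket between -0.005 and 0.005 m and z of electrode_mid in the frame of pocket between 0.008 and 0.012 m and angle between electrode_mid's own z axis and vertical below 0.03 rad and contact force between the fingers and electrode below 0.1 N), for 0.2 s.
At the end, for the whole second after the job is handed in: Separator on the lower electrode, upper electrode (stud up) on it, both let go: heights within 2 mm, level within 0.03 rad, within 6 mm lengthwise, 5 mm sideways and 0.08 rad of the pocket; pin mid point within 6 mm of the holes' midpoint and in line within 0.08 rad; all at rest (x of separator_mid in the frame of pocket between -0.006 and 0.006 m and y of separator_mid in the frame of pocket between -0.005 and 0.005 m and z of separator_mid in the frame of pocket between 0.0005 and 0.0045 m and angle between the x axis of each of separator_mid, electrode_mid and the x axis of pocket, either way round below 0.08 rad and angle between the z axis of each of separator_mid, electrode_mid and the z axis of pocket, either way round below 0.03 rad and x of electrode_mid in the frame of pocket between -0.006 and 0.006 m and y of electrode_mid in the frame of pocket between -0.005 and 0.005 m and z of electrode_mid in the frame of pocket between 0.008 and 0.012 m and angle between electrode_mid's own z axis and vertical below 0.03 rad and distance between pin_mid and pin_line below 0.006 m and angle between the y axis of pin_mid and the y axis of pocket, either way round below 0.08 rad and linear speed of each of separator, electrode, pin below 0.02 m/s); the robot touches nothing.
It fails at once if the amber bottle is pushed more than 30 mm or tipped over (distance of amber_bottle from where it was at the start of the episode above 0.03 m or angle between amber_bottle's own z axis and vertical above 0.4 rad).
It fails at once if the reagent jar is pushed more than 30 mm or tipped over (distance of reagent_jar from where it was at the start of the episode above 0.03 m or angle between reagent_jar's own z axis and vertical above 0.4 rad).
It fails at once if the beaker is pushed more than 30 mm or tipped over (distance of beaker from where it was at the start of the episode above 0.03 m or angle between beaker's own z axis and vertical above 0.4 rad).
It also fails if it takes over 72 s, if anything falls off the work surface, if the arm or the gripper's body presses on something with over 40 N, if the wrist force passes 120 N, or if a joint passes its speed limit or range.

## Working session

There is one attempt and no reset: what is moved stays moved. The work goes in short steps, Python scripts to look and compute and a tool call to move; the robot and the scene stay as the last step left them, time stands still between calls to the robot, and variables do not carry over. Pictures are saved under pics/ and viewed, and the job is handed in when it is done.

Besides the shell and the picture viewer there is one more tool, called as name(argument=value, ...) on one line, values as JSON. drive_tool: Moves the arm, as the interface text tells. Its arguments: {"type":"object","properties":{"moves":{"type":"array","items":{"type":"array","items":{"type":"number"}}},"grip_force":{"type":"number"}},"required":["moves"]}

```bash
ls; mkdir -p pics; python3 - <<'E'
from workcell import telemetry, optics
import cv2, numpy as np
np.set_printoptions(precision=4,suppress=True)
print(telemetry.get_state())
for n in("scene","top"):
    cv2.imwrite(f"pics/{n}0.png",optics.snapshot(n)); print(optics.get_calibration(n))
E
```

```text
pics
{'t': 0.0, 'qpos': array([-1.2525,  0.4268,  0.0738,  1.6066, -0.0341,  1.1108, -0.0671]), 'qvel': array([ 0.0008, -0.0015, -0.0004,  0.0002,  0.0008, -0.0005, -0.0002]), 'effort': array([  0.0006, -94.9833,   3.7613, -46.3501,   0.0193,   0.0104,
        -0.    ]), 'tool_pos': array([0.3042, 0.6021, 0.2446]), 'eef_rot': array([ 2.6752,  1.6456, -0.0018]), 'wrist_force': array([ 0.187 , -0.3992,  0.327 ]), 'wrist_torque': array([ 0.0181,  0.0449, -0.0138]), 'width': 1.001088729059651}
{'camera_matrix': array([[455.9911,   0.    , 320.9771],
       [  0.    , 455.9911, 197.4687],
       [  0.    ,   0.    ,   1.    ]]), 'camera_from_world': array([[-0.3599,  0.9329,  0.0123,  0.2631],
       [ 0.5404,  0.2192, -0.8123, -0.2244],
       [-0.7606, -0.2857, -0.5831,  1.5987],
       [ 0.    ,  0.    ,  0.    ,  1.    ]])}
{'camera_matrix': array([[423.7384,   0.    , 324.3555],
       [  0.    , 423.7384, 197.5798],
       [  0.    ,   0.    ,   1.    ]]), 'camera_from_world': array([[-0.0026, -1.    ,  0.0041, -0.0776],
       [-0.9858,  0.0019, -0.168 ,  0.5776],
       [ 0.168 , -0.0045, -0.9858,  0.9405],
       [ 0.    ,  0.    ,  0.    ,  1.    ]])}
```

View pics/scene0.png

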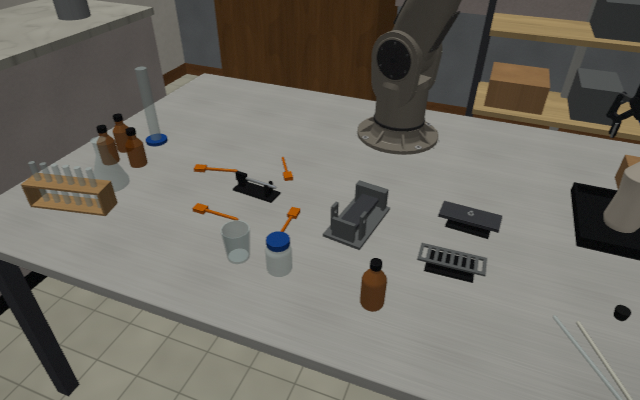

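View pics/top0.png

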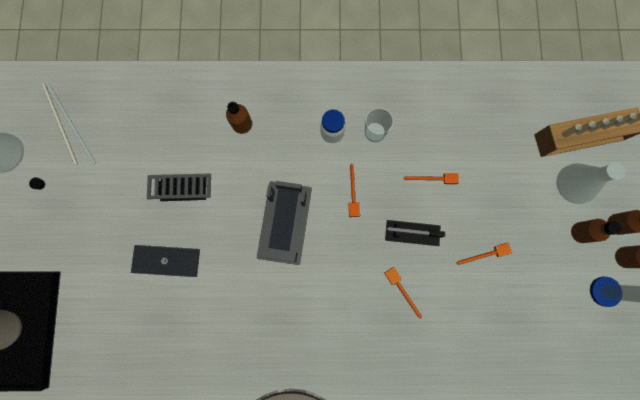

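The scene view shows the holder at (357,215), the electrode with its stud at (470,215), the separator at (452,262) and the pin on its black rest at (257,186). In the top view the same parts are at (285,222), (165,261), (179,187) and (414,233).

Candidates in the top view:
- **Pin:** the dark tab at about (440,234) on the rest. The orange ones at (353,190), (431,179), (484,254) and (403,292) are look-alikes.
- **Plates:** slotted (179,187) is the separator, dark with stud (165,261) is the electrode.

Next I'll check these in close crops.

```bash
cat > h.py <<'E'
import cv2, numpy as np
from workcell import telemetry, optics
np.set_printoptions(precision=4,suppress=True)
C={n:optics.get_calibration(n) for n in("scene","top")}
def proj(n,p):
    p=np.atleast_2d(p); K=C[n]["camera_matrix"];T=C[n]["camera_from_world"]
    c=p@T[:3,:3].T+T[:3,3]; q=c@K.T; return q[:,:2]/q[:,2:]
def unproj(n,uv,z):
    K=C[n]["camera_matrix"];T=C[n]["camera_from_world"];R=T[:3,:3]
    uv=np.atleast_2d(uv).astype(float); d=np.c_[uv,np.ones(len(uv))]@np.linalg.inv(K).T@R
    o=-R.T@T[:3,3]; return o+d*((z-o[2])/d[:,2])[:,None]
def crop(img,u0,v0,w,h,s,f):
    cv2.imwrite(f,cv2.resize(img[v0:v0+h,u0:u0+w],None,fx=s,fy=s,interpolation=cv2.INTER_CUBIC))
E
python3 - <<'E'
from h import *
t=cv2.imread("pics/top0.png");s=cv2.imread("pics/scene0.png")
crop(t,120,160,100,125,4.5,"pics/t_pl.png")
crop(t,245,165,80,110,5.4,"pics/t_h.png")
crop(t,375,205,80,55,9,"pics/t_pin.png")
crop(s,310,170,90,80,7,"pics/s_h.png")
crop(s,225,165,65,45,10,"pics/s_pin.png")
crop(s,410,195,100,90,6,"pics/s_pl.png")
E
```

```text
(no output)
```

View pics/t_pl.png

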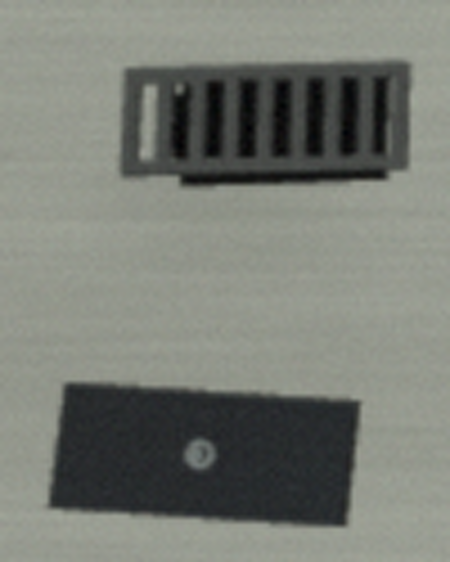

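View pics/t_h.png

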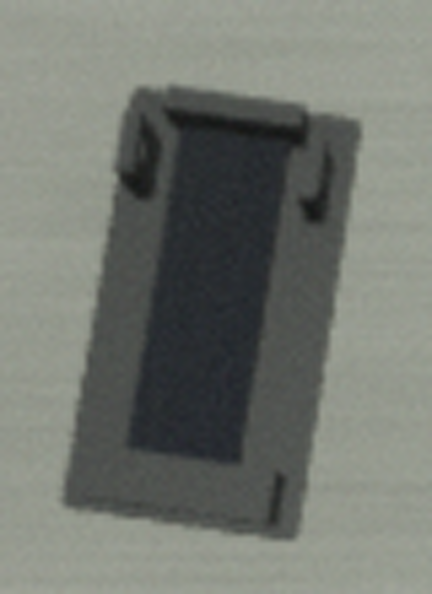

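View pics/t_pin.png

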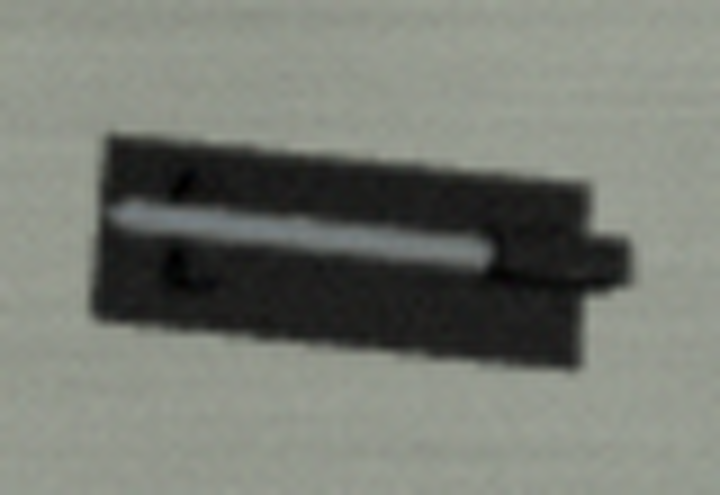

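View pics/s_h.png

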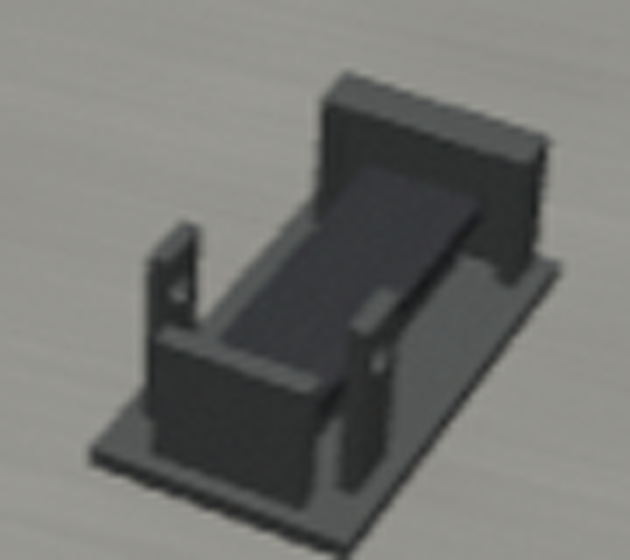

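View pics/s_pin.png

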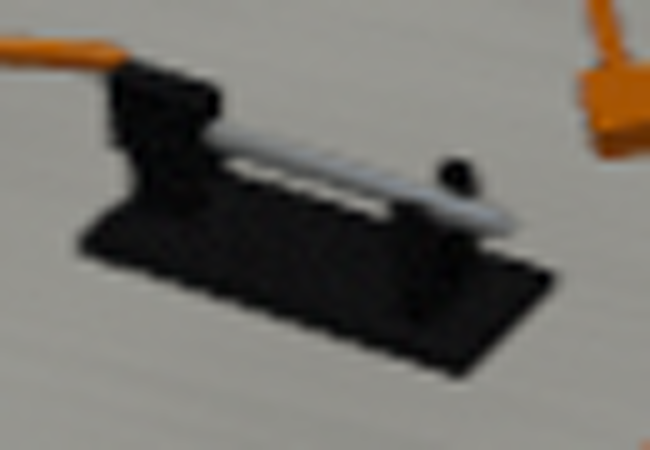

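View pics/s_pl.png

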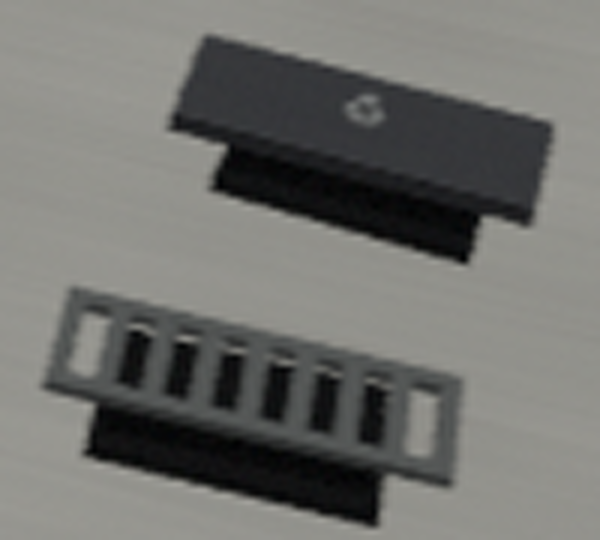

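```bash
cat > fit.py <<'E'
from h import *
from scipy.optimize import least_squares
from scipy.ndimage import map_coordinates
def pose(p,z):
    c,s=np.cos(p[2]),np.sin(p[2]); return np.array([[c,-s,0,p[0]],[s,c,0,p[1]],[0,0,1,z],[0,0,0,1]])
def tf(T,P): return np.asarray(P)@T[:3,:3].T+T[:3,3]
def fit(imgs,edges,p0,z,rng=3.0,it=6,show=False):
    """edges: {view:[(A,B,sign)]} sign: +1 bright on the left normal,0 any"""
    G={n:cv2.GaussianBlur(cv2.cvtColor(i,cv2.COLOR_BGR2GRAY).astype(np.float32),(0,0),0.8) for n,i in imgs.items()}
    p=np.array(p0,float)
    for k in range(it):
        r=max(1.2,rng*0.75**k); obs=[]
        for n,es in edges.items():
            for A,B in es:
                L=np.linalg.norm(np.subtract(B,A)); 
                for t in np.linspace(.08,.92,15):
                    P=np.array(A)*(1-t)+np.array(B)*t; d=(np.array(B)-A)/L*1e-3
                    q=proj(n,tf(pose(p,z),[P,P+d])); e=q[1]-q[0]; e/=np.linalg.norm(e); nn=np.array([-e[1],e[0]])
                    s=np.arange(-r,r+.01,.2); pts=q[0]+s[:,None]*nn
                    v=map_coordinates(G[n],[pts[:,1],pts[:,0]],order=1,mode='nearest'); g=np.abs(np.gradient(v))
                    i=np.argmax(g)
                    if g[i]<0.8: continue
                    w=g*(np.abs(s-s[i])<.9); obs.append((n,P,q[0]+nn*(w@s/w.sum()),nn))
        def res(x):
            return [float((proj(n,tf(pose(x,z),[P]))[0]-o)@nn) for n,P,o,nn in obs]
        sol=least_squares(res,p,loss='soft_l1',f_scale=.4,x_scale=[.001,.001,.01]); p=sol.x
    return p,np.sqrt(np.mean(np.square(res(p)))),len(obs)
def draw(img,n,edges,p,z,s,box,f):
    u0,v0,w,h=box; o=cv2.resize(img[v0:v0+h,u0:u0+w],None,fx=s,fy=s,interpolation=cv2.INTER_CUBIC)
    for A,B in edges:
        q=((proj(n,tf(pose(p,z),[A,B]))-[u0,v0]+.5)*s).round().astype(int); cv2.line(o,tuple(map(int,q[0])),tuple(map(int,q[1])),(0,0,255),1)
    cv2.imwrite(f,o)
def rect(lx,ly,z,cx=0,cy=0):
    c=[(cx+sx*lx/2,cy+sy*ly/2,z) for sx,sy in((-1,-1),(1,-1),(1,1),(-1,1))]
    return [(c[i],c[(i+1)%4]) for i in range(4)]
E
cat > m1.py <<'E'
from fit import *
im={"top":cv2.imread("pics/top0.png"),"scene":cv2.imread("pics/scene0.png")}
for n in C: T=C[n]["camera_from_world"]; print(n,-T[:3,:3].T@T[:3,3])
def go(name,mk,p0,z,box):
    for views in(["top"],["scene"],["top","scene"]):
        E={n:mk[n] for n in views}; p,r,k=fit(im,E,p0,z); print(name,views,p,"rms",round(r,2),k)
    for n in box: draw(im[n],n,mk[n],p,z,box[n][4],box[n][:4],f"pics/f_{name}_{n}.png")
    return p
def ini(uv,z): 
    q=unproj("top",uv,z); c=q.mean(0); return q,c
k=lambda c,s,u,v:[((x+.5)/s-.5+u,(y+.5)/s-.5+v) for x,y in c]
q,c=ini(k([(125,68),(410,62),(407,170),(122,177)],4.5,120,160),.035); d=q[0]-q[1]; ps=[c[0],c[1],np.arctan2(d[1],d[0])]
q,c=ini(k([(65,382),(360,401),(346,526),(50,508)],4.5,120,160),.04); d=q[0]-q[1]; pe=[c[0],c[1],np.arctan2(d[1],d[0])]
# separator local z=0 at top face 35mm
R=rect(.150,.058,0)
go("sep",{"top":R,"scene":R},ps,.035,{"top":(120,160,100,125,4.5),"scene":(410,195,100,90,6)})
R=rect(.150,.064,0)
go("ele",{"top":R,"scene":R},pe,.040,{"top":(120,160,100,125,4.5),"scene":(410,195,100,90,6)})
q,c=ini(k([(178,128),(290,140),(240,462),(130,450)],5.4,245,165),.04); d=(q[0]+q[1]-q[2]-q[3]); ph=[c[0],c[1],np.arctan2(d[1],d[0])]
print(ph)
E
python3 m1.py
```

```text
scene [1.4319 0.2605 0.7466]
top [ 0.4112 -0.0744  1.0245]
sep ['top'] [0.6079 0.2673 1.5785] rms 0.54 60
sep ['scene'] [0.612  0.272  1.5926] rms 0.4 60
sep ['top', 'scene'] [0.6096 0.2702 1.591 ] rms 0.6 120
ele ['top'] [0.4332 0.2871 1.5047] rms 0.35 60
ele ['scene'] [0.436  0.2922 1.5016] rms 0.25 60
ele ['top', 'scene'] [0.4338 0.2894 1.507 ] rms 0.59 120
[np.float64(0.528695730608882), np.float64(0.01681307486030577), np.float64(-0.1367783860393028)]
```

```bash
python3 - <<'E'
import cv2,numpy as np
a=[cv2.resize(cv2.imread(f"pics/f_{x}.png"),(400,300 if 'scene' in x else 300)) for x in("sep_top","sep_scene","ele_top","ele_scene")]
cv2.imwrite("pics/f_all.png",np.vstack([np.hstack(a[:2]),np.hstack(a[2:])]))
E
```

```text
(no output)
```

View pics/f_all.png

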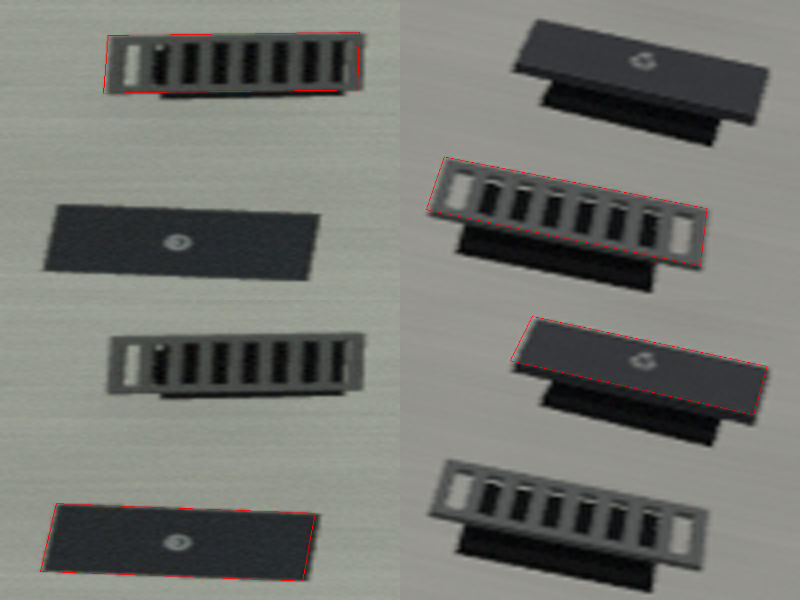

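```bash
cat > m2.py <<'E'
from fit import *
im={"top":cv2.imread("pics/top0.png"),"scene":cv2.imread("pics/scene0.png")}
b=.095;w=.052
base=rect(.19,.104,-.030)
ele=[((-.06,.024,0),(.07,.024,0)),((-.06,-.024,0),(.07,-.024,0))]
earT=[e for s in(1,-1) for e in rect(.026,.008,.042,.058,.039*s)]
fence=[((.078,-.03,.022),(.078,.03,.022))]
lip=[((-.068,-.035,.028),(-.068,.035,.028))]
earI=[]
top=[((-.09,w,-.03),(.06,w,-.03)),((-.09,-w,-.03),(.085,-w,-.03))]+ele+fence
scn=[base[1],base[0],base[2]]+ele[1:]+fence+lip
p0=[.5287,.0168,-.137]
M={"top":top,"scene":scn}
for v in(["top"],["scene"],["top","scene"]):
    p,r,k=fit(im,{n:M[n] for n in v},p0,.04,rng=3); print(v,p,round(r,2),k)
    if len(v)==1:
        n=v[0]; draw(im[n],n,base+ele+fence+lip+earT,p,.04,*((5,(245,165,80,110)) if n=="top" else (6,(310,170,90,80))),f"pics/f_h_{n}.png")
a=cv2.imread("pics/f_h_top.png");b=cv2.imread("pics/f_h_scene.png")
o=np.zeros((550,940+0,3),np.uint8);o[:a.shape[0],:400]=a;o[:b.shape[0],400:]=b;cv2.imwrite("pics/f_h.png",cv2.resize(o,(800,468)))
E
python3 m2.py
```

```text
['top'] [ 0.5346  0.0161 -0.152 ] 0.26 75
['scene'] [ 0.5353  0.0226 -0.1497] 0.54 88
['top', 'scene'] [ 0.5345  0.0161 -0.1525] 0.53 164
```

View pics/f_h.png

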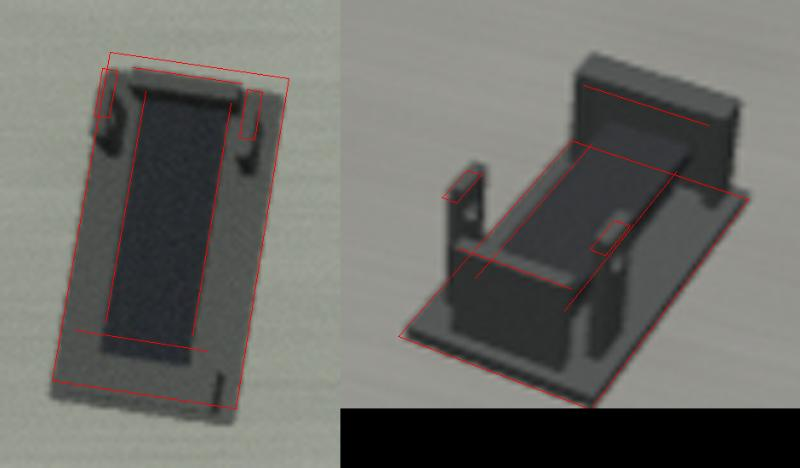

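```bash
cat > m3.py <<'E'
from fit import *
im={"top":cv2.imread("pics/top0.png"),"scene":cv2.imread("pics/scene0.png")}
w=.052
base=rect(.19,.104,-.030)
ele=[((-.05,.024,0),(.06,.024,0)),((-.05,-.024,0),(.06,-.024,0))]
earT=[e for s in(1,-1) for e in rect(.026,.008,.042,.058,.039*s)]
fence=[((.078,-.03,.022),(.078,.03,.022))]
lip=[((-.068,-.035,.028),(-.068,.035,.028))]
top=[((-.09,w,-.03),(.03,w,-.03)),((-.09,-w,-.03),(.085,-w,-.03)),base[3]]+ele
bot=rect(.19,.104,-.04)
scn=[bot[1],((-.09,w,-.04),(.09,w,-.04)),((-.068,-.025,.028),(-.068,.030,.028))]
earE=[]
for s in(1,-1):
    for x in(.045,.071): earE.append(((x,.039*s-.004,.042),(x,.039*s-.004,-.03)))
M={"top":top,"scene":scn}
for v,p0 in((["top"],[.529,.017,-.15]),(["scene"],[.532,.0215,-.15])):
    p,r,k=fit(im,{n:M[n] for n in v},p0,.04,rng=2); print(v,p,round(r,2),k)
    n=v[0]; draw(im[n],n,base+ele+fence+lip+earT+M[n],p,.04,*((5,(245,165,80,110)) if n=="top" else (6,(310,170,90,80))),f"pics/f_h_{n}.png")
a=cv2.imread("pics/f_h_top.png");b=cv2.imread("pics/f_h_scene.png")
o=np.zeros((550,940+0,3),np.uint8);o[:a.shape[0],:400]=a;o[:b.shape[0],400:]=b;cv2.imwrite("pics/f_h.png",cv2.resize(o,(800,468)))
E
python3 m3.py
```

```text
['top'] [ 0.5243  0.0176 -0.1533] 0.26 75
['scene'] [ 0.5258  0.0216 -0.1507] 0.25 45
```

View pics/f_h.png

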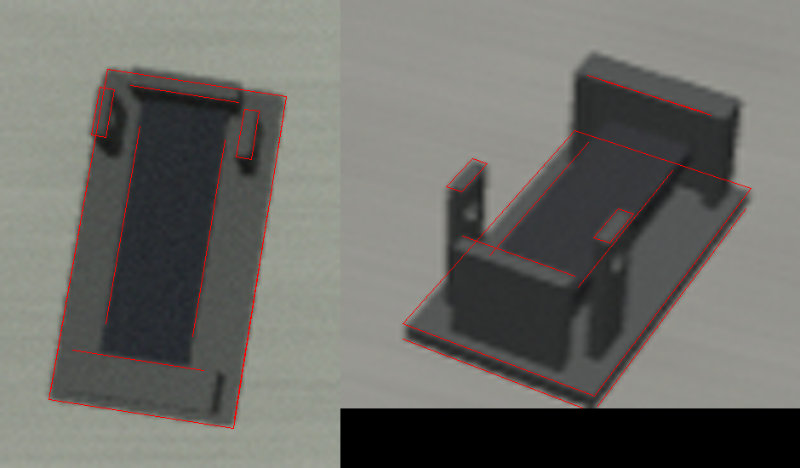

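drive_tool(moves=[[25.5, -27.8, -8, 0, 0, -0.09, 85], [25.5, -27.8, -8, 0, 0, -0.09, 85], [25.5, -27.8, -8, 0, 0, -0.09, 85], [25.5, -27.8, -8, 0, 0, -0.09, 85], [25.5, -27.8, -8, 0, 0, -0.09, 85], [25.5, -27.8, -8, 0, 0, -0.09, 85], [25.5, -27.8, -8, 0, 0, -0.09, 85], [25.5, -27.8, -8, 0, 0, -0.09, 85], [25.5, -27.8, -8, 0, 0, -0.09, 85], [25.5, -27.8, -8, 0, 0, -0.09, 85], [25.5, -27.8, -8, 0, 0, -0.09, 85], [25.5, -27.8, -8, 0, 0, -0.09, 85]])

```text
t: 1.1
tool_pos: [0.6107, 0.2594, 0.1432]
eef_rot: [-3.138, 0.012, 0.003]
wrist_force: [0.5, 1.1, 0.5]
width: 0.996
```

```bash
cat > snap.py <<'E'
import sys; from h import *
tag=sys.argv[1]; st=telemetry.get_state(); print("t",round(st["t"],2),st["tool_pos"],st["eef_rot"],"q",st["qpos"],"w",round(st["width"],3),"F",st["wrist_force"])
from scipy.spatial.transform import Rotation as Ro
R=Ro.from_rotvec(st["eef_rot"]).as_matrix(); print("toolx",R[:,0],"toolz",R[:,2])
outs=[]
for n in("top","scene"):
    i=optics.snapshot(n); cv2.imwrite(f"pics/{n}_{tag}.png",i)
    c=proj(n,st["tool_pos"])[0] if len(sys.argv)<4 else proj(n,[float(v) for v in sys.argv[3].split(",")])[0]
    h=int(sys.argv[2]) if len(sys.argv)>2 else 45
    u=int(np.clip(c[0]-h,0,640-2*h));v=int(np.clip(c[1]-h,0,400-2*h)); print(n,"crop origin",u,v,"scale",400/(2*h),"proj",c)
    outs.append(cv2.resize(i[v:v+2*h,u:u+2*h],(400,400),interpolation=cv2.INTER_CUBIC))
cv2.imwrite(f"pics/c_{tag}.png",np.hstack(outs))
E
python3 snap.py a 60
```

```text
t 1.1 [0.6107 0.2594 0.1432] [-3.1377  0.012   0.003 ] q [-0.7801  0.5337  0.39    1.7376 -0.2512  0.9194 -0.2934] w 0.996 F [0.4978 1.0826 0.4825]
toolx [ 1.     -0.0077 -0.0019] toolz [-0.0019  0.0039 -1.    ]
top crop origin 105 115 scale 3.3333333333333335 proj [165.3942 175.0117]
scene crop origin 395 158 scale 3.3333333333333335 proj [455.0019 218.9995]
```

View pics/c_a.png

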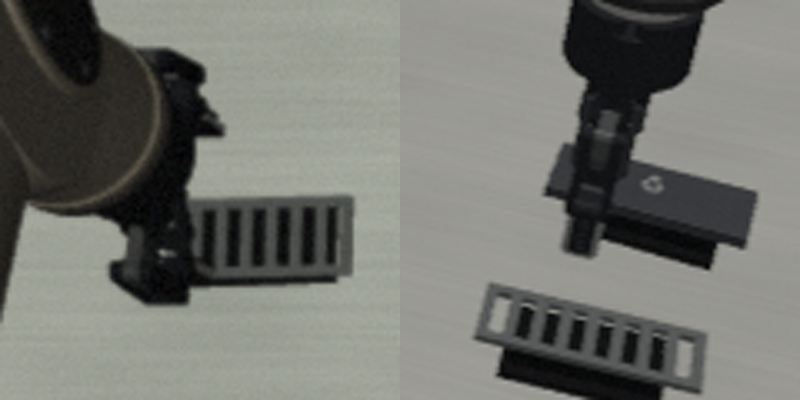

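```bash
python3 - <<'E'
from h import *
for n in C:
  o={"top":(105,115),"scene":(395,158)}[n]
  for dx in(-.0425,.0425):
    for dy in (-.011,.011):
      for dz in(-.014,0):
        p=[.6107+dx,.2594+dy,.1432+dz]; print(n,dx,dy,dz,((proj(n,p)[0]-o)*3.333).round())
E
```

```text
scene -0.0425 -0.011 -0.014 [188. 179.]
scene -0.0425 -0.011 0 [192. 163.]
scene -0.0425 0.011 -0.014 [222. 187.]
scene -0.0425 0.011 0 [226. 170.]
scene 0.0425 -0.011 -0.014 [169. 256.]
scene 0.0425 -0.011 0 [173. 239.]
scene 0.0425 0.011 -0.014 [205. 264.]
scene 0.0425 0.011 0 [209. 247.]
top -0.0425 -0.011 -0.014 [222. 269.]
top -0.0425 -0.011 0 [215. 266.]
top -0.0425 0.011 -0.014 [188. 269.]
top -0.0425 0.011 0 [180. 266.]
top 0.0425 -0.011 -0.014 [230. 141.]
top 0.0425 -0.011 0 [222. 135.]
top 0.0425 0.011 -0.014 [196. 141.]
top 0.0425 0.011 0 [188. 135.]
```

```bash
python3 - <<'E'
from h import *
a=cv2.imread("pics/top_a.png");b=cv2.imread("pics/scene_a.png")
a=np.clip(a.astype(float)*2,0,255).astype(np.uint8);b=np.clip(b.astype(float)*1.8,0,255).astype(np.uint8)
def c(i,u,v,h,n):
    o=cv2.resize(i[v:v+2*h,u:u+2*h],(400,400),interpolation=cv2.INTER_CUBIC);s=200/h
    for dx in(-.0425,.0425):
     for dy in(-.011,.011):
        q=(proj(n,[.6107+dx,.2594+dy,.1432-.010])[0]-[u,v]+.5)*s; cv2.circle(o,tuple(map(int,q.round())),3,(0,0,255),1)
    return o
cv2.imwrite("pics/z.png",np.hstack([c(a,130,135,40,"top"),c(b,425,185,30,"scene")]))
E
```

```text
(no output)
```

View pics/z.png

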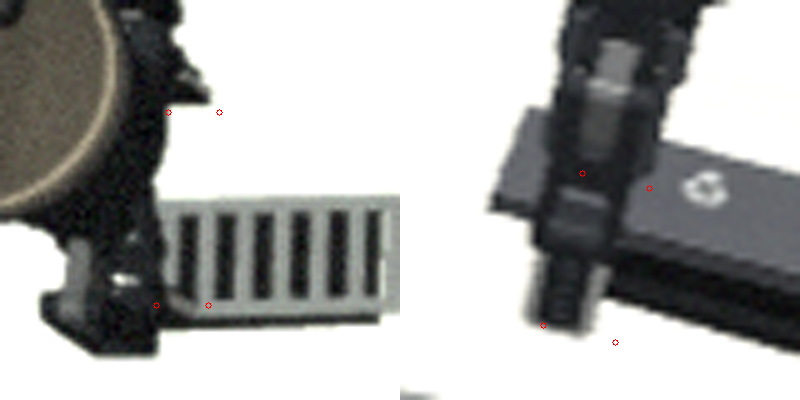

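drive_tool(moves=[[0, 0, 0, 0, 0, 0, 85], [0, 0, 0, 0, 0, 0, 85]])

```text
t: 1.37
tool_pos: [0.6135, 0.2517, 0.1412]
eef_rot: [3.14, -0.029, -0.004]
wrist_force: [-0.3, -0.7, 0.4]
width: 0.994
```

```bash
cat > zz.py <<'E'
import sys; from h import *
from scipy.spatial.transform import Rotation as Ro
# zoom with fingertip overlays: half-opening mm, tip ahead mm, tag
hw=float(sys.argv[1])/2e3; ah=float(sys.argv[2])/1e3; tag=sys.argv[3]; h={"top":int(sys.argv[4]),"scene":int(sys.argv[5])}
st=telemetry.get_state(); R=Ro.from_rotvec(st["eef_rot"]).as_matrix(); p=st["tool_pos"]; print(round(st["t"],2),p,"toolx",R[:,0],"toolz",R[:,2],"w",st["width"],"F",st["wrist_force"])
print("q",st["qpos"])
o=[]
for n in("top","scene"):
    i=optics.snapshot(n); cv2.imwrite(f"pics/{n}_{tag}.png",i); i=np.clip(i*1.8,0,255).astype(np.uint8)
    c=proj(n,p)[0]; k=h[n]; u,v=int(np.clip(c[0]-k,0,640-2*k)),int(np.clip(c[1]-k,0,400-2*k)); s=200/k
    a=cv2.resize(i[v:v+2*k,u:u+2*k],(400,400),interpolation=cv2.INTER_CUBIC); print(n,"origin",u,v,"scale",round(s,2))
    for sx in(-1,1):
        for sy in(-.011,.011):
            q=(proj(n,p+R@[sx*hw,sy,ah])[0]-[u,v]+.5)*s; cv2.circle(a,tuple(map(int,q.round())),3,(0,0,255),1)
    o.append(a)
cv2.imwrite(f"pics/c_{tag}.png",np.hstack(o))
E
python3 zz.py 85 10 b 40 30
```

```text
1.37 [0.6135 0.2517 0.1412] toolx [ 0.9998 -0.0182 -0.0027] toolz [-0.0028 -0.0016 -1.    ] w 0.9937990753840501 F [-0.319  -0.6659  0.3532]
q [-0.7732  0.5379  0.3947  1.7376 -0.2499  0.9192 -0.2936]
top origin 129 133 scale 5.0
scene origin 421 189 scale 6.67
```

View pics/c_b.png

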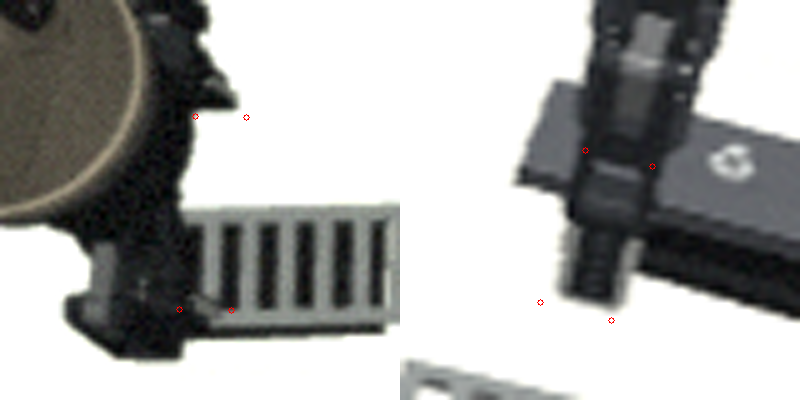

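```bash
python3 zz.py 85 10 b2 40 30; python3 -c "
from h import *
s=telemetry.get_state();print(s['t'],s['tool_pos'],s['qvel'])"
```

```text
1.47 [0.6129 0.2533 0.1414] toolx [ 0.9999 -0.016  -0.0028] toolz [-0.0029 -0.0007 -1.    ] w 0.9903751518396801 F [ 0.4279 -0.546  -0.9132]
q [-0.7746  0.5373  0.3937  1.7376 -0.2502  0.9193 -0.2935]
top origin 128 134 scale 5.0
scene origin 421 189 scale 6.67
1.5667 [0.6128 0.2539 0.1417] [-0.0021  0.0004  0.0022 -0.0005 -0.0003  0.0017  0.0009]
```

View pics/c_b2.png

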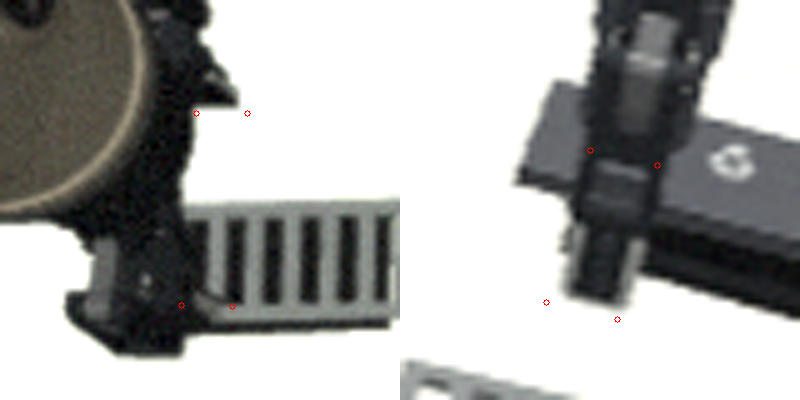

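drive_tool(moves=[[-1, 3, -15, 0, 0, 0.01, 85], [-1, 3, -15, 0, 0, 0.01, 85], [-1, 3, -15, 0, 0, 0.01, 85], [-1, 2, -15, 0, 0, 0, 85], [0, 0, -15, 0, 0, 0, 85], [0, 0, -10, 0, 0, 0, 85], [0, 0, -5, 0, 0, 0, 85], [0, 0, 0, 0, 0, 0, 85], [0, 0, 0, 0, 0, 0, 85]])

```text
t: 2.32
tool_pos: [0.6061, 0.2741, 0.0516]
eef_rot: [-3.135, -0.046, -0.002]
wrist_force: [0.6, 0.8, 0.0]
width: 0.992
```

```bash
python3 zz.py 85 3 d 40 40
```

```text
2.32 [0.6061 0.2741 0.0516] toolx [0.9996 0.0292 0.0013] toolz [ 0.0011  0.006  -1.    ] w 0.9920494383089498 F [0.6113 0.7944 0.0092]
q [-0.7594  0.6455  0.3322  1.781  -0.2958  0.7602 -0.2447]
top origin 133 145 scale 5.0
scene origin 414 211 scale 5.0
```

View pics/c_d.png

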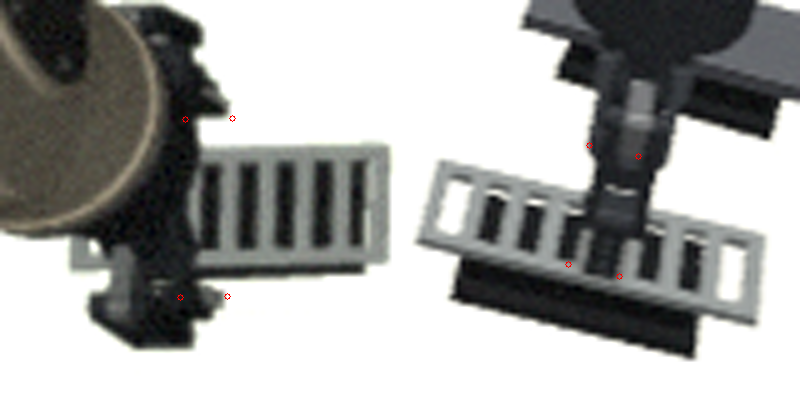

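drive_tool(moves=[[0, 0, 0, 0, 0, 0, 85], [0, 0, 0, 0, 0, 0, 85]])

```text
t: 2.58
tool_pos: [0.607, 0.2743, 0.0534]
eef_rot: [-3.134, -0.045, -0.005]
wrist_force: [-0.5, 0.7, 0.3]
width: 0.992
```

```bash
python3 zz.py 85 3 d2 40 40;  python3 -c "
from h import *
s=telemetry.get_state();print(s['t'],s['tool_pos'],s['qvel'])"
```

```text
2.58 [0.607  0.2743 0.0534] toolx [0.9996 0.0288 0.0035] toolz [ 0.0033  0.0073 -1.    ] w 0.9920358146825443 F [-0.5082  0.6978  0.2596]
q [-0.7595  0.6433  0.333   1.78   -0.2955  0.7608 -0.2449]
top origin 132 145 scale 5.0
scene origin 414 210 scale 5.0
2.6833 [0.6071 0.2742 0.0534] [ 0.0021  0.0042 -0.0021  0.0043 -0.0009 -0.0013  0.0011]
```

View pics/c_d2.png

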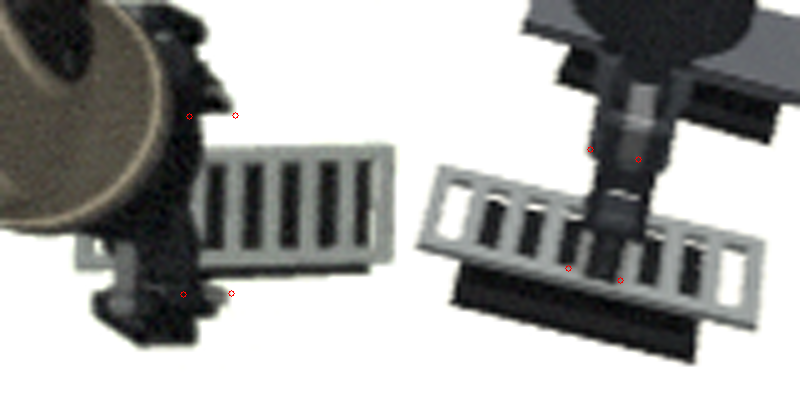

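drive_tool(moves=[[0.5, -3, -6, 0, 0, -0.005, 85], [0.5, -3, -6, 0, 0, -0.005, 85], [0.5, -2, -6, 0, 0, 0, 85], [0, 0, -6, 0, 0, 0, 85], [0, 0, 0, 0, 0, 0, 85], [0, 0, 0, 0, 0, 0, 85], [0, 0, 0, 0, 0, 0, 85]])

```text
t: 3.27
tool_pos: [0.6085, 0.2644, 0.0262]
eef_rot: [-3.135, -0.026, -0.004]
wrist_force: [-0.5, -0.1, 0.1]
width: 0.996
```

drive_tool(moves=[[0, 0, 0, 0, 0, 0, 65], [0, 0, 0, 0, 0, 0, 60], [0, 0, 0, 0, 0, 0, 50], [0, 0, 0, 0, 0, 0, 50], [0, 0, 0, 0, 0, 0, 50], [0, 0, 0, 0, 0, 0, 50], [0, 0, 0, 0, 0, 0, 50], [0, 0, 0, 0, 0, 0, 50]], grip_force=50)

```text
t: 3.93
tool_pos: [0.6088, 0.2652, 0.0274]
eef_rot: [-3.134, -0.027, -0.006]
wrist_force: [-0.5, -0.6, -0.6]
width: 0.661
```

```bash
python3 zz.py 58 8 e 40 40
```

```text
3.93 [0.6088 0.2652 0.0274] toolx [0.9998 0.0173 0.0038] toolz [ 0.0037  0.0075 -1.    ] w 0.6608359868261942 F [-0.5018 -0.6062 -0.6007]
q [-0.7369  0.676   0.32    1.7927 -0.3123  0.7157 -0.2291]
top origin 140 146 scale 5.0
scene origin 408 218 scale 5.0
```

View pics/c_e.png

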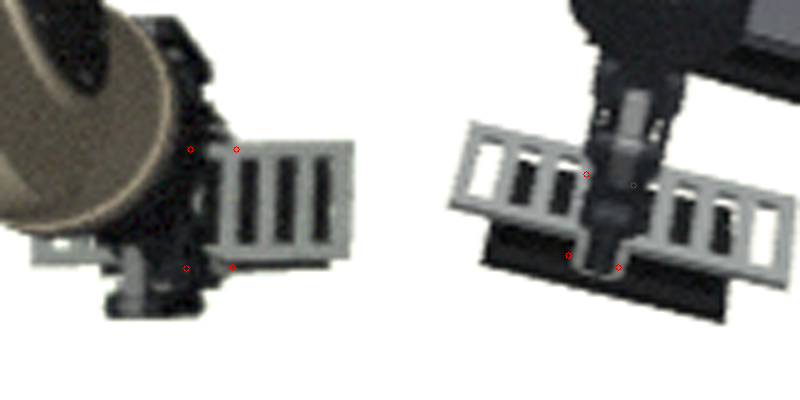

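```bash
cat > m4.py <<'E'
from fit import *
im={"top":cv2.imread("pics/top_e.png"),"scene":cv2.imread("pics/scene_e.png")}
a,b=.075,.029
te=[((-a,b,0),(-.025,b,0)),((-a,-b,0),(-.025,-b,0)),((-a,-b,0),(-a,b,0))]
se=[((-a,b,0),(-.02,b,0)),((-a,-b,0),(-.02,-b,0)),((-a,-b,0),(-a,b,0)),((a,-b,0),(a,b,0)),((.025,b,0),(a,b,0)),((.025,-b,0),(a,-b,0))]
for n,e,p0 in(("top",te,[.609,.267,1.585]),("scene",se,[.612,.272,1.59])):
    p,r,k=fit({n:im[n]},{n:e},p0,.035,rng=2); print(n,p,round(r,2),k); draw(im[n],n,e,p,.035,5,((140,146,80,80) if n=="top" else (408,218,80,80)),f"pics/f4_{n}.png")
cv2.imwrite("pics/f4.png",np.hstack([cv2.imread("pics/f4_top.png"),cv2.imread("pics/f4_scene.png")]))
E
python3 m4.py
```

```text
top [0.6068 0.2671 1.6043] 0.57 45
scene [0.6106 0.2725 1.5895] 0.52 90
```

View pics/f4.png

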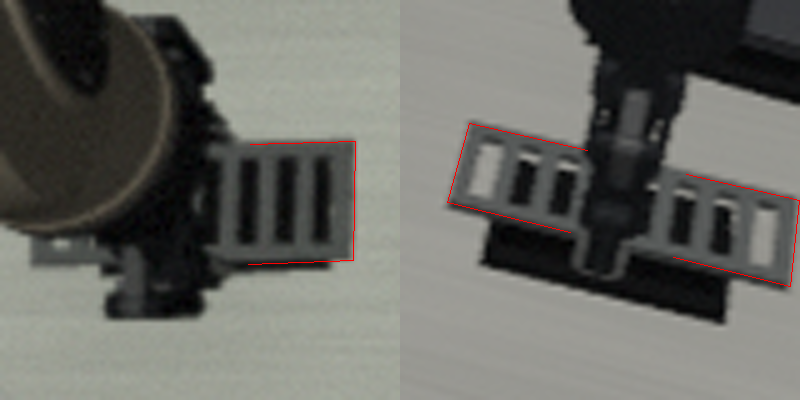

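drive_tool(moves=[[0, 0, 10, 0, 0, 0, 50], [0, 0, 25, 0, 0, 0, 50], [0, 0, 30, 0, 0, 0, 50], [0, 0, 25, 0, 0, 0, 50], [0, -8, 15, 0, 0, 0.05, 50], [-4, -18, 0, 0, 0, 0.1, 50], [-4, -22, 0, 0, 0, 0.1, 50], [-4, -22, 0, 0, 0, 0.1, 50], [-4, -22, 0, 0, 0, 0.1, 50], [-4, -22, 0, 0, 0, 0.1, 50], [-4, -22, 0, 0, 0, 0.1, 50], [-4, -22, 0, 0, 0, 0.1, 50]])

```text
t: 5.03
tool_pos: [0.579, 0.1066, 0.1455]
eef_rot: [-2.883, -1.228, -0.011]
wrist_force: [1.0, -0.0, -1.0]
width: 0.663
```

drive_tool(moves=[[-2, -15, 0, 0, 0, 0.1, 50], [-2, -15, 0, 0, 0, 0.1, 50], [-2, -15, 0, 0, 0, 0.1, 50], [-2, -15, 0, 0, 0, 0.1, 50], [-2, -12, 0, 0, 0, 0.08, 50], [-2, -10, 0, -0.008, -0.05, 0.05, 50], [0, -3, 0, -0.01, -0.069, 0, 50], [0, 0, 0, -0.01, -0.069, 0, 50], [0, 0, 0, -0.01, -0.069, 0, 50], [0, 0, 0, -0.008, -0.04, 0, 50], [0, 0, 0, 0, 0, 0, 50], [0, 0, 0, 0, 0, 0, 50]])

```text
t: 6.03
tool_pos: [0.5664, 0.0065, 0.1557]
eef_rot: [2.253, 1.821, 0.324]
wrist_force: [0.6, -0.4, -0.9]
width: 0.658
```

```bash
cat > pk.py <<'E'
# tool pose in pocket frame
import sys; from h import *
from scipy.spatial.transform import Rotation as Ro
PX,PY,YAW=.525,.0155,-.152
def tool():
    s=telemetry.get_state(); Rp=Ro.from_euler('z',YAW).as_matrix(); R=Rp.T@Ro.from_rotvec(s["eef_rot"]).as_matrix()
    p=Rp.T@(s["tool_pos"]-[PX,PY,.04]); return s,p,R
if __name__=="__main__":
    off=float(sys.argv[1]) if len(sys.argv)>1 else 5.1
    s,p,R=tool(); c=p*1e3-off*R[:,2]
    print("t",round(s["t"],2),"world",s["tool_pos"],"tcp_pocket mm",(p*1e3).round(1),"plate c",c.round(1),"F",s["wrist_force"].round(1),"w",round(s["width"],3))
    print("jaw(x) in pocket",R[:,0],"z",R[:,2],"tilt",round(float(np.arctan2(R[0,2],-R[2,2])),3),"yawerr",round(float(np.arctan2(-R[0,0]*np.sign(R[1,0]),abs(R[1,0]))),3),"roll",round(float(R[2,0]*np.sign(R[1,0])),3))
    print("q",s["qpos"])
E
python3 pk.py; python3 zz.py 58 8 g 60 60
```

```text
t 6.03 world [0.5664 0.0065 0.1557] tcp_pocket mm [ 42.3  -2.6 115.7] plate c [ 40.7  -2.7 120.5] F [ 0.6 -0.4 -0.9] w 0.658
jaw(x) in pocket [0.0543 0.9981 0.0295] z [ 0.312   0.0111 -0.95  ] tilt 0.317 yawerr -0.054 roll 0.029
q [-0.3427  0.2244  0.1868  2.172   0.107   0.4458  1.1034]
6.03 [0.5664 0.0065 0.1557] toolx [0.2048 0.9784 0.0295] toolz [ 0.3101 -0.0363 -0.95  ] w 0.658107234269921 F [ 0.5955 -0.3618 -0.8901]
q [-0.3427  0.2244  0.1868  2.172   0.107   0.4458  1.1034]
top origin 223 134 scale 3.33
scene origin 289 119 scale 3.33
```

View pics/c_g.png

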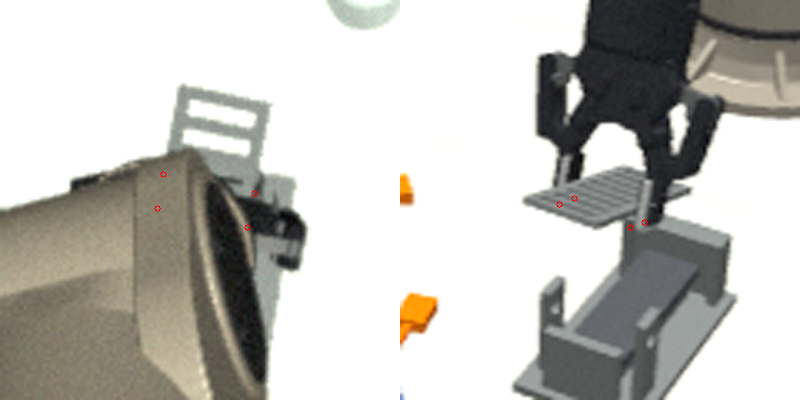

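drive_tool(moves=[[-0.5, 0.8, -8, -0.008, 0, 0.014, 50], [-0.5, 0.8, -14, -0.008, 0, 0.014, 50], [-0.5, 0.8, -14, -0.008, 0, 0.014, 50], [-0.5, 0.6, -14, -0.005, 0, 0.012, 50], [0, 0, -10, 0, 0, 0, 50], [0, 0, -5, 0, 0, 0, 50], [0, 0, 0, 0, 0, 0, 50], [0, 0, 0, 0, 0, 0, 50]])

```text
t: 6.8
tool_pos: [0.5699, 0.0093, 0.0897]
eef_rot: [2.182, 1.882, 0.303]
wrist_force: [-24.3, 3.9, 42.0]
width: 0.66
```

```bash
python3 pk.py; python3 zz.py 58 8 g2 60 40
```

```text
t 6.8 world [0.5699 0.0093 0.0897] tcp_pocket mm [45.3  0.7 49.7] plate c [43.7  0.7 54.5] F [-24.3   3.9  42. ] w 0.66
jaw(x) in pocket [-0.0042  1.     -0.0017] z [ 0.316  -0.0002 -0.9488] tilt 0.322 yawerr 0.004 roll -0.002
q [-0.35    0.3472  0.1865  2.2095  0.146   0.2892  1.1055]
6.8 [0.5699 0.0093 0.0897] toolx [ 0.1472  0.9891 -0.0017] toolz [ 0.3123 -0.0481 -0.9488] w 0.6602869920320732 F [-24.3499   3.9406  42.0334]
q [-0.35    0.3472  0.1865  2.2095  0.146   0.2892  1.1055]
top origin 225 137 scale 3.33
scene origin 308 162 scale 5.0
```

View pics/c_g2.png

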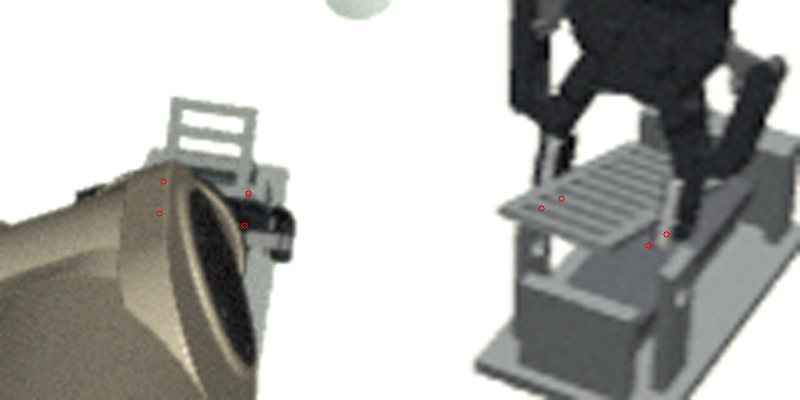

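drive_tool(moves=[[0, 0, 8, 0, 0, 0, 50], [0, 0, 10, 0, 0, 0, 50], [0, 0, 10, 0, 0, 0, 50], [-5, 1, 5, 0, 0, 0, 50], [-8, 1, 0, 0, 0, 0, 50], [-8, 1, 0, 0, 0, 0, 50], [-5, 1, 0, 0, 0, 0, 50], [0, 0, 0, 0, 0, 0, 50], [0, 0, 0, 0, 0, 0, 50]])

```text
t: 7.65
tool_pos: [0.5412, 0.0134, 0.1231]
eef_rot: [2.182, 1.885, 0.298]
wrist_force: [0.1, 0.5, -0.3]
width: 0.659
```

```bash
python3 pk.py; python3 zz.py 58 8 g3 60 40
```

```text
t 7.65 world [0.5412 0.0134 0.1231] tcp_pocket mm [16.3  0.4 83.1] plate c [14.7  0.4 88. ] F [ 0.1  0.5 -0.3] w 0.659
jaw(x) in pocket [-0.0054  1.     -0.0037] z [ 0.3123 -0.0019 -0.95  ] tilt 0.318 yawerr 0.005 roll -0.004
q [-0.3924  0.246   0.2037  2.2465  0.1734  0.3609  1.0694]
7.65 [0.5412 0.0134 0.1231] toolx [ 0.1461  0.9893 -0.0037] toolz [ 0.3085 -0.0491 -0.95  ] w 0.659390341424447 F [ 0.0802  0.5203 -0.2546]
q [-0.3924  0.246   0.2037  2.2465  0.1734  0.3609  1.0694]
top origin 221 148 scale 3.33
scene origin 314 145 scale 5.0
```

View pics/c_g3.png

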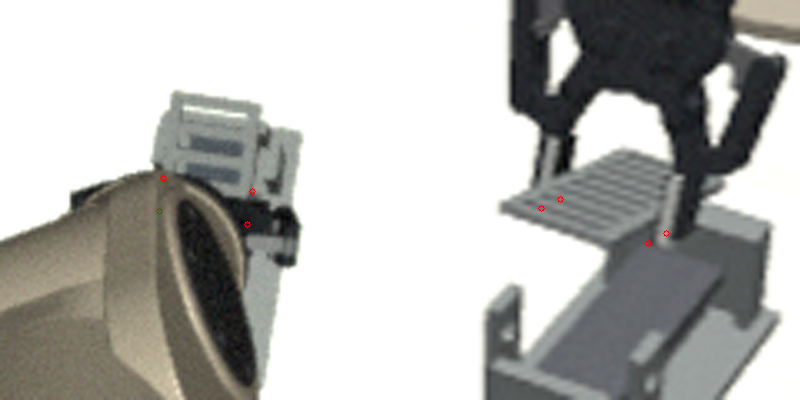

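```bash
python3 - <<'E'
from h import *
from scipy.spatial.transform import Rotation as Ro
s=telemetry.get_state();R=Ro.from_rotvec(s["eef_rot"]).as_matrix();p=s["tool_pos"]-.0051*R[:,2]
# far end direction: tool y sign
yv=R[:,1]; print(yv); sg=np.sign(yv[0])
i=cv2.imread("pics/scene_g3.png");u,v=314,130;a=cv2.resize(i[v:v+80,u:u+100],None,fx=7,fy=7,interpolation=cv2.INTER_CUBIC)
def pt(x,y,z): return p+R[:,0]*y+yv*sg*x-R[:,2]*z
for sh,col in((0,(0,0,255)),(3,(0,255,0))):
  for c,d in(((75,-29),(75,29)),((75,29),(-75,29)),((75,-29),(-75,-29))):
    q=[(proj("scene",pt(*(np.array(k)/1e3),.0025))[0]+[sh,0]-[u,v]+.5)*7 for k in(c,d)]
    cv2.line(a,tuple(map(int,q[0])),tuple(map(int,q[1])),col,1)
cv2.imwrite("pics/z2.png",a)
E
```

```text
[ 0.9399 -0.1379  0.3124]
```

View pics/z2.png

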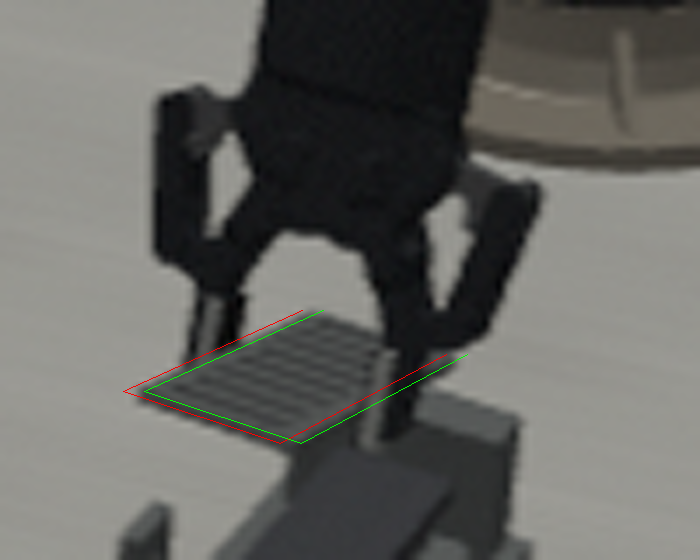

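drive_tool(moves=[[0.5, -0.3, -8, 0, 0, 0, 50], [0.5, -0.3, -12, 0, 0, 0, 50], [0, 0, -12, 0, 0, 0, 50], [0, 0, -10, 0, 0, 0, 50], [0, 0, -6, 0, 0, 0, 50], [0, 0, -3, 0, 0, 0, 50], [0, 0, 0, 0, 0, 0, 50], [0, 0, 0, 0, 0, 0, 50]])

```text
t: 8.42
tool_pos: [0.5438, 0.0124, 0.0669]
eef_rot: [2.183, 1.884, 0.297]
wrist_force: [0.8, 0.2, -0.7]
width: 0.66
```

```bash
python3 pk.py; python3 zz.py 58 8 g4 60 40
```

```text
t 8.42 world [0.5438 0.0124 0.0669] tcp_pocket mm [19.1 -0.2 26.9] plate c [17.5 -0.2 31.8] F [ 0.8  0.2 -0.7] w 0.66
jaw(x) in pocket [-0.005   1.     -0.0041] z [ 0.3123 -0.0023 -0.95  ] tilt 0.318 yawerr 0.005 roll -0.004
q [-0.3856  0.3626  0.2055  2.2729  0.1797  0.2187  1.0507]
8.42 [0.5438 0.0124 0.0669] toolx [ 0.1465  0.9892 -0.0041] toolz [ 0.3084 -0.0496 -0.95  ] w 0.6600562973225295 F [ 0.8002  0.2403 -0.6894]
q [-0.3856  0.3626  0.2055  2.2729  0.1797  0.2187  1.0507]
top origin 224 150 scale 3.33
scene origin 312 164 scale 5.0
```

View pics/c_g4.png

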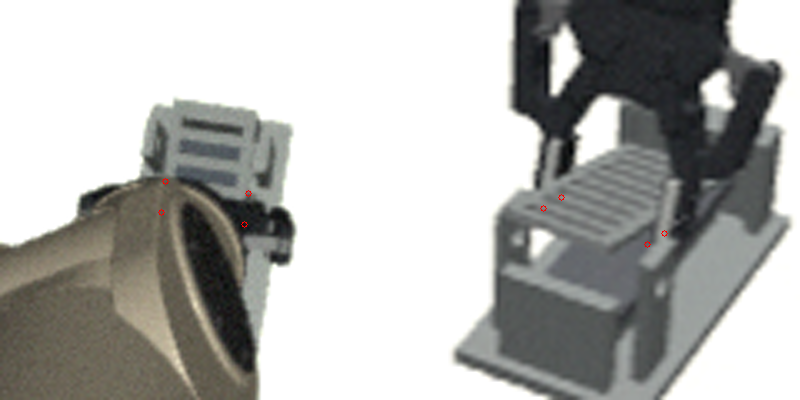

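drive_tool(moves=[[-4, 0.6, 0, 0, 0, 0, 50], [-4, 0.6, 0, 0, 0, 0, 50], [-4, 0.6, -1, 0, 0, 0, 50], [-3, 0.5, -1, 0, 0, 0, 50], [-2, 0.3, -1, 0, 0, 0, 50], [-2, 0.3, 0, 0, 0, 0, 50], [0, 0, 0, 0, 0, 0, 50], [0, 0, 0, 0, 0, 0, 50]])

```text
t: 9.18
tool_pos: [0.5248, 0.0162, 0.0667]
eef_rot: [2.18, 1.882, 0.306]
wrist_force: [1.9, -0.8, -2.1]
width: 0.664
```

```bash
python3 pk.py
```

```text
t 9.18 world [0.5248 0.0162 0.0667] tcp_pocket mm [-0.3  0.6 26.7] plate c [-1.9  0.6 31.5] F [ 1.9 -0.8 -2.1] w 0.664
jaw(x) in pocket [-0.0053  1.     -0.0011] z [ 0.3181  0.0006 -0.9481] tilt 0.324 yawerr 0.005 roll -0.001
q [-0.4285  0.3412  0.2327  2.3182  0.2018  0.1918  1.0114]
```

drive_tool(moves=[[-1.5, 0.2, -1, 0, 0, 0, 50], [-1.5, 0.2, -1, 0, 0, 0, 50], [0, 0, 0, 0, 0, 0, 50], [0, 0, 0, 0, 0, 0, 50]])

```text
t: 9.52
tool_pos: [0.5251, 0.0163, 0.0664]
eef_rot: [2.177, 1.878, 0.314]
wrist_force: [0.4, 0.7, -0.7]
width: 0.661
```

```bash
python3 pk.py; python3 zz.py 58 8 g5 40 30
```

```text
t 9.52 world [0.5251 0.0163 0.0664] tcp_pocket mm [-0.   0.9 26.4] plate c [-1.7  0.8 31.2] F [ 0.4  0.7 -0.7] w 0.661
jaw(x) in pocket [-0.0049  1.      0.0007] z [ 0.3241  0.0022 -0.946 ] tilt 0.33 yawerr 0.005 roll 0.001
q [-0.4315  0.3415  0.2351  2.3224  0.2143  0.1815  0.997 ]
9.52 [0.5251 0.0163 0.0664] toolx [0.1466 0.9892 0.0007] toolz [ 0.3207 -0.0469 -0.946 ] w 0.6612914888527903 F [ 0.406   0.7153 -0.6581]
q [-0.4315  0.3415  0.2351  2.3224  0.2143  0.1815  0.997 ]
top origin 242 179 scale 5.0
scene origin 326 171 scale 6.67
```

View pics/c_g5.png

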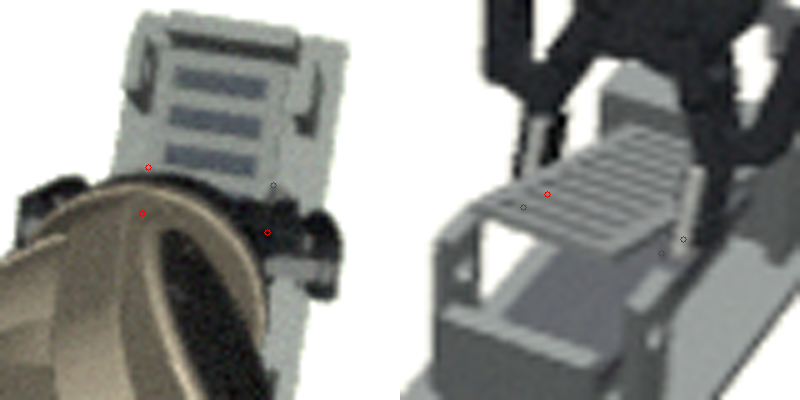

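drive_tool(moves=[[0, -0.4, -4.8, 0.008, 0.054, 0, 50], [0, -0.3, -4.8, 0.008, 0.054, 0, 50], [0, 0, -4.8, 0.008, 0.054, 0, 50], [0, 0, -4.5, 0.008, 0.054, 0, 50], [0, 0, 0, 0, 0, 0, 50], [0, 0, 0, 0, 0, 0, 50]])

```text
t: 10.12
tool_pos: [0.5284, 0.018, 0.0485]
eef_rot: [2.314, 2.003, 0.116]
wrist_force: [-0.3, -0.0, -0.2]
width: 0.659
```

```bash
python3 pk.py
```

```text
t 10.12 world [0.5284 0.018  0.0485] tcp_pocket mm [3.  3.  8.5] plate c [ 2.4  3.  13.6] F [-0.3 -0.  -0.2] w 0.659
jaw(x) in pocket [-0.0087  0.9999  0.0058] z [ 0.109   0.0067 -0.994 ] tilt 0.109 yawerr 0.009 roll 0.006
q [-0.1756  0.4212  0.0023  2.1596  0.0626  0.4559  1.1989]
```

drive_tool(moves=[[-1.2, -1.0, 0, -0.006, 0, -0.008, 50], [-1.2, -1.0, 0, 0, 0, 0, 50], [-0.6, -0.6, 0, 0, 0, 0, 50], [0, 0, 0, 0, 0, 0, 50], [0, 0, 0, 0, 0, 0, 50]])

```text
t: 10.53
tool_pos: [0.5269, 0.0167, 0.05]
eef_rot: [2.311, 1.985, 0.121]
wrist_force: [3.7, -3.0, -0.6]
width: 0.66
```

```bash
python3 pk.py
```

```text
t 10.53 world [0.5269 0.0167 0.05  ] tcp_pocket mm [ 1.7  1.5 10. ] plate c [ 1.1  1.5 15. ] F [ 3.7 -3.  -0.6] w 0.66
jaw(x) in pocket [-0.0006  1.      0.0002] z [ 0.1214  0.0003 -0.9926] tilt 0.122 yawerr 0.001 roll 0.0
q [-0.1936  0.4135  0.0183  2.1711  0.0739  0.4427  1.1771]
```

```bash
python3 zz.py 58 8 g6 40 30
```

```text
10.53 [0.5269 0.0167 0.05  ] toolx [0.1508 0.9886 0.0002] toolz [ 0.1201 -0.0181 -0.9926] w 0.6604947567678539 F [ 3.6879 -2.9697 -0.6294]
q [-0.1936  0.4135  0.0183  2.1711  0.0739  0.4427  1.1771]
top origin 243 179 scale 5.0
scene origin 326 176 scale 6.67
```

View pics/c_g6.png

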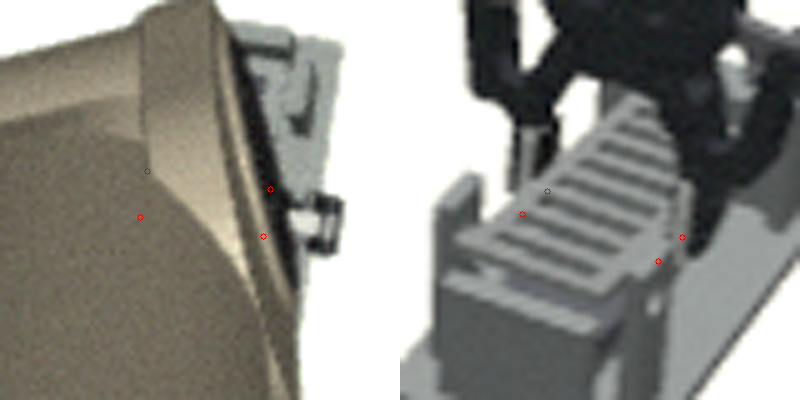

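```bash
cat > ov.py <<'E'
import sys; from fit import *
from scipy.spatial.transform import Rotation as Ro
# overlay plate (at tool) and holder on latest scene/top picture: tag width thick off
tag=sys.argv[1]; W=float(sys.argv[2])/2e3;t=float(sys.argv[3])/2e3;off=float(sys.argv[4])/1e3
s=telemetry.get_state();R=Ro.from_rotvec(s["eef_rot"]).as_matrix();p=s["tool_pos"]-off*R[:,2]; yv=R[:,1]*np.sign(R[0,1])
n="scene";bias=np.array([.0018,.007,0]);H=[.5258,.0216,-.1507]
i=cv2.imread(f"pics/{n}_{tag}.png");u,v=320,165;k=8;a=cv2.resize(i[v:v+75,u:u+95],None,fx=k,fy=k,interpolation=cv2.INTER_CUBIC);a=np.clip(a*1.5,0,255).astype(np.uint8)
def L(P,Q,col):
    q=((proj(n,[P,Q])-[u,v]+.5)*k).round().astype(int);cv2.line(a,tuple(map(int,q[0])),tuple(map(int,q[1])),col,1)
pt=lambda x,y,z:p+bias+R[:,0]*y+yv*x-R[:,2]*z
for x,y,x2,y2 in((.075,-W,.075,W),(.075,W,-.075,W),(.075,-W,-.075,-W),(-.075,-W,-.075,W)): L(pt(x,y,t),pt(x2,y2,t),(0,255,0))
h=lambda *q:tf(pose(H,.04),[q])[0]
for q1,q2 in(((.078,-.03,.022),(.078,.03,.022)),((-.068,-.035,.022),(-.068,.035,.022)),((-.078,-.035,.0),(-.078,.035,.0)),((-.075,.024,0),(.075,.024,0)),((-.075,-.024,0),(.075,-.024,0)),((.071,.035,.042),(.045,.035,.042)),((.071,-.035,.042),(.045,-.035,.042))): L(h(*q1),h(*q2),(0,0,255))
cv2.imwrite(f"pics/o_{tag}.png",a)
E
python3 ov.py g6 58 5 5.1
```

```text
(no output)
```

View pics/o_g6.png

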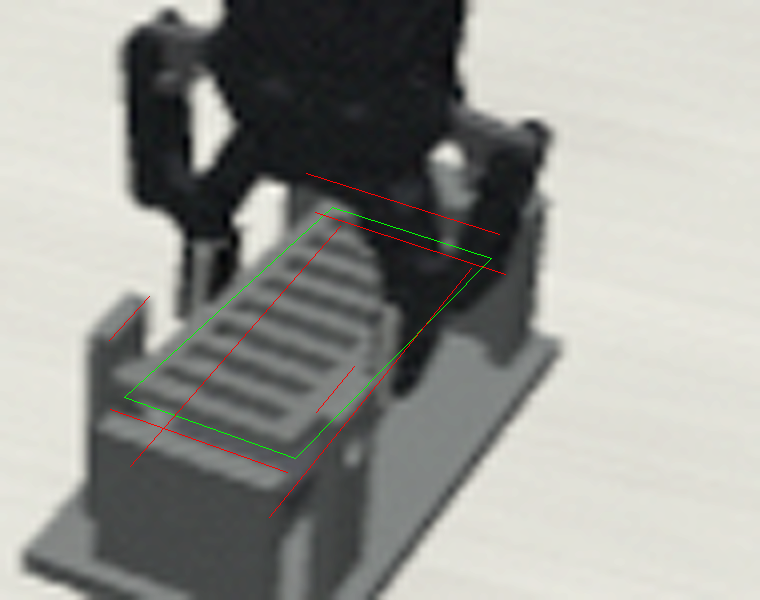

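```bash
python3 pk.py; python3 zz.py 58 8 g7 40 30 >/dev/null; python3 ov.py g7 58 5 5.1
```

```text
t 10.63 world [0.5269 0.0166 0.0499] tcp_pocket mm [1.7 1.4 9.9] plate c [ 1.1  1.4 15. ] F [ 4.2 -2.  -0.5] w 0.663
jaw(x) in pocket [-0.0006  1.      0.0003] z [ 0.1209  0.0003 -0.9927] tilt 0.121 yawerr 0.001 roll 0.0
q [-0.193   0.4138  0.0179  2.1708  0.0736  0.4433  1.1776]
```

View pics/o_g7.png

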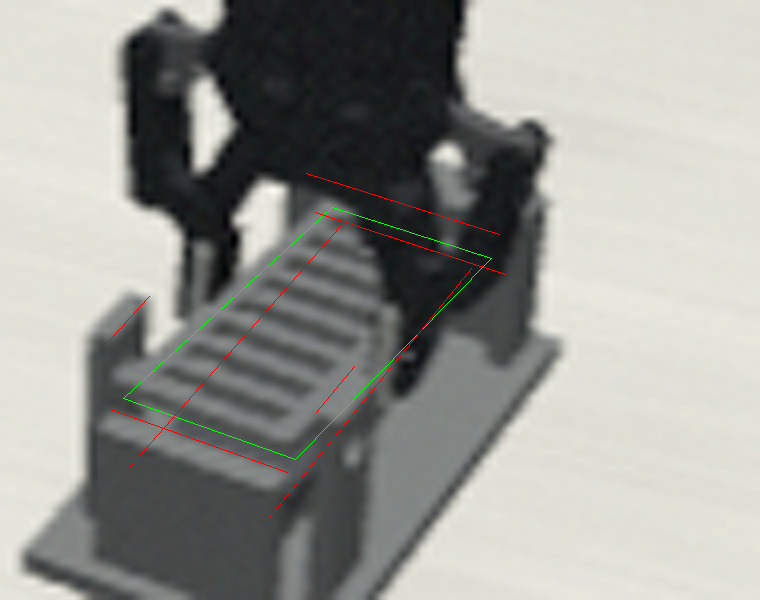

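drive_tool(moves=[[1.5, 0, 0, 0, 0, 0, 50], [0, 0, -4, 0.005, 0.035, 0, 50], [0, 0, -4, 0.005, 0.035, 0, 50], [0, 0, -2.5, 0.004, 0.03, 0, 50], [0, 0, 0, 0, 0, 0, 50], [0, 0, 0, 0, 0, 0, 50], [0, 0, 0, 0, 0, 0, 50]])

```text
t: 11.32
tool_pos: [0.5268, 0.017, 0.0384]
eef_rot: [2.375, 2.039, 0.013]
wrist_force: [2.7, -0.2, -1.0]
width: 0.66
```

```bash
python3 pk.py; python3 zz.py 58 8 g8 40 30 >/dev/null; python3 ov.py g8 58 5 5.1
```

```text
t 11.32 world [0.5268 0.017  0.0384] tcp_pocket mm [ 1.5  1.7 -1.6] plate c [1.5 1.7 3.5] F [ 2.7 -0.2 -1. ] w 0.66
jaw(x) in pocket [-0.0002  1.     -0.0012] z [ 0.0142 -0.0012 -0.9999] tilt 0.014 yawerr 0.0 roll -0.001
q [-0.1413  0.4695 -0.0201  2.0978  0.0274  0.5614  1.2368]
```

View pics/o_g8.png

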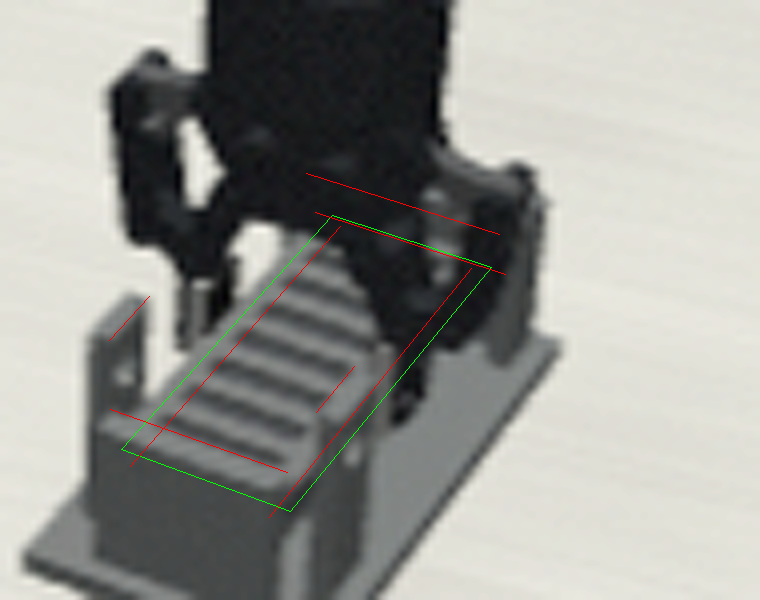

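drive_tool(moves=[[0.8, 0, -0.8, 0.002, 0.014, 0, 50], [0, 0, -0.3, 0, 0, 0, 50], [0, 0, 0, 0, 0, 0, 50], [0, 0, 0, 0, 0, 0, 62], [0, 0, 0, 0, 0, 0, 66], [0, 0, 0, 0, 0, 0, 70], [0, 0, 0, 0, 0, 0, 74], [0, 0, 0, 0, 0, 0, 78], [0, 0, 0, 0, 0, 0, 80]])

```text
t: 12.17
tool_pos: [0.5256, 0.0173, 0.0374]
eef_rot: [-2.382, -2.048, 0.005]
wrist_force: [-0.5, 0.1, 0.6]
width: 0.934
```

```bash
python3 pk.py
```

```text
t 12.17 world [0.5256 0.0173 0.0374] tcp_pocket mm [ 0.3  1.9 -2.6] plate c [0.3 1.9 2.5] F [-0.5  0.1  0.6] w 0.934
jaw(x) in pocket [-0.0013  1.     -0.002 ] z [-0.0024 -0.002  -1.    ] tilt -0.002 yawerr 0.001 roll -0.002
q [-0.1366  0.4758 -0.0239  2.0885  0.0222  0.5804  1.2436]
```

drive_tool(moves=[[0, 0, 8, 0, 0, 0, 85], [0, 0, 15, 0, 0, 0, 85], [0, 0, 25, 0, 0, 0, 85], [0, 0, 30, 0, 0, 0, 85], [0, 10, 25, 0, 0, 0, 85], [-5, 20, 10, 0, 0, -0.08, 85], [-8, 25, 0, 0, 0, -0.11, 85], [-8, 25, 0, 0, 0, -0.11, 85], [-8, 25, 0, 0, 0, -0.11, 85], [-8, 25, 0, 0, 0, -0.11, 85], [-8, 25, 0, 0, 0, -0.11, 85], [-8, 25, 0, 0, 0, -0.11, 85]])

```text
t: 13.17
tool_pos: [0.4702, 0.1977, 0.1636]
eef_rot: [-2.98, -0.987, -0.004]
wrist_force: [0.1, -0.4, -0.1]
width: 0.995
```

drive_tool(moves=[[-8, 25, 0, 0, 0, -0.11, 85], [-8, 22, 0, 0, 0, -0.11, 85], [-6, 15, 0, 0, 0, -0.11, 85], [-5, 5, 0, 0, 0, -0.11, 85], [0, 0, 0, 0, 0, -0.11, 85], [0, 0, 0, 0, 0, -0.11, 85], [0, 0, 0, 0, 0, -0.05, 85], [0, 0, 0, 0, 0, 0, 85]])

```text
t: 13.83
tool_pos: [0.4375, 0.2759, 0.169]
eef_rot: [-3.132, 0.164, -0.009]
wrist_force: [0.6, 0.1, 0.6]
width: 0.999
```

```bash
python3 snap.py h1 45 0.525,0.0175,0.045
```

```text
t 13.83 [0.4375 0.2759 0.169 ] [-3.1317  0.1635 -0.0092] q [-0.7794  0.2546  0.1072  2.0422 -0.0366  0.8384 -0.7557] w 0.999 F [0.6051 0.0504 0.5774]
toolx [ 0.9945 -0.1042  0.0056] toolz [ 0.0062  0.0053 -1.    ]
top crop origin 237 175 scale 4.444444444444445 proj [282.9258 220.1938]
scene crop origin 311 162 scale 4.444444444444445 proj [356.5125 207.8442]
```

View pics/c_h1.png

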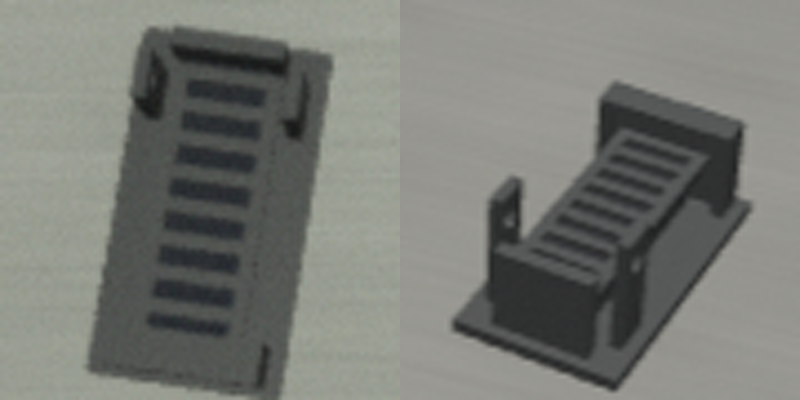

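```bash
cat > slots.py <<'E'
import sys; from h import *
i=cv2.imread(sys.argv[1]).astype(float); P=[.5243,.0176,-.1533]
c,s=np.cos(P[2]),np.sin(P[2])
B=cv2.resize(i[175:265,237:327],None,fx=6,fy=6,interpolation=cv2.INTER_CUBIC)
m=((B[...,0]-B[...,1]>4)&(B.mean(2)<75)).astype(np.uint8)
n,l,st,ce=cv2.connectedComponentsWithStats(m)
pts=[]
for k in range(1,n):
    if st[k,4]>400:
        uv=(ce[k]+.5)/6-.5+[237,175]; w=unproj("top",uv,.043)[0]; d=w[:2]-P[:2]; q=np.array([c*d[0]+s*d[1],-s*d[0]+c*d[1]])*1e3; pts.append(q); print(uv.round(1),st[k,4],q.round(1))
pts=np.array(pts); print(np.polyfit(pts[:,0],pts[:,1],1),pts.mean(0))
E
python3 slots.py pics/top_h1.png
```

```text
[286.5 218.2] 450 [ 6.8 -7.1]
[284.4 225.7] 561 [-11.2  -5.3]
[276.5 232.6] 409 [-29.8  10.2]
[285.7 233.6] 517 [-28.8 -11.3]
[277.8 240.4] 908 [-47.    4.2]
[-0.2217 -6.7317] [-22.0217  -1.8505]
```

```bash
sed -i 's/^m=.*/B=cv2.GaussianBlur(B,(0,0),2); r=B[...,2]; m=((r<float(sys.argv[2]))).astype(np.uint8); cv2.imwrite("pics\/m.png",m*255)/; s/>400:/>400 and st[k,4]<6000:/' slots.py; python3 -c "
import cv2;i=cv2.imread('pics/top_h1.png');print(i[175+43,277:300].tolist());print(i[190:235,283].tolist())"; python3 slots.py pics/top_h1.png 55
```

```text
[[50, 46, 43], [48, 42, 39], [53, 49, 44], [53, 49, 44], [49, 46, 42], [49, 47, 43], [53, 49, 46], [51, 47, 42], [52, 46, 44], [48, 43, 39], [49, 46, 44], [51, 43, 41], [51, 47, 43], [49, 44, 39], [53, 49, 45], [54, 54, 48], [65, 66, 63], [77, 80, 79], [81, 84, 83], [81, 83, 81], [75, 75, 75], [79, 82, 78], [78, 82, 80]]
[[74, 78, 75], [76, 78, 77], [79, 82, 77], [49, 50, 47], [50, 48, 47], [48, 44, 41], [47, 47, 40], [69, 68, 64], [77, 80, 77], [79, 82, 78], [68, 70, 67], [54, 53, 49], [54, 48, 46], [50, 46, 43], [54, 51, 48], [76, 79, 77], [79, 83, 81], [79, 79, 78], [55, 55, 52], [48, 44, 43], [53, 49, 48], [47, 45, 41], [60, 57, 53], [75, 78, 74], [81, 85, 82], [76, 78, 76], [54, 53, 50], [50, 46, 43], [53, 49, 46], [53, 49, 45], [65, 68, 65], [80, 86, 83], [81, 85, 81], [68, 70, 66], [55, 53, 50], [54, 49, 45], [48, 44, 40], [53, 50, 49], [76, 79, 74], [79, 84, 80], [79, 82, 78], [64, 64, 61], [49, 46, 43], [53, 48, 45], [52, 49, 47]]
[288.8 188.2] 3419 [77.8 -0.8]
[271.2 195.1] 2045 [55.4 37.3]
[287.4 195.5] 2202 [60.1 -0.3]
[303.5 201.2] 1068 [ 52.4 -40. ]
[286.2 202.8] 2176 [42.4 -0.5]
[285.  210.3] 2243 [24.5 -0.8]
[283.7 217.8] 2202 [ 6.7 -0.6]
[282.5 225.4] 2212 [-11.1  -0.7]
[281.3 232.9] 2252 [-28.9  -1. ]
[280.  240.6] 2255 [-46.7  -0.9]
[278.8 247.6] 1571 [-63.1  -0.9]
[ 0.0052 -0.9307] [15.3944 -0.8501]
```

View pics/m.png

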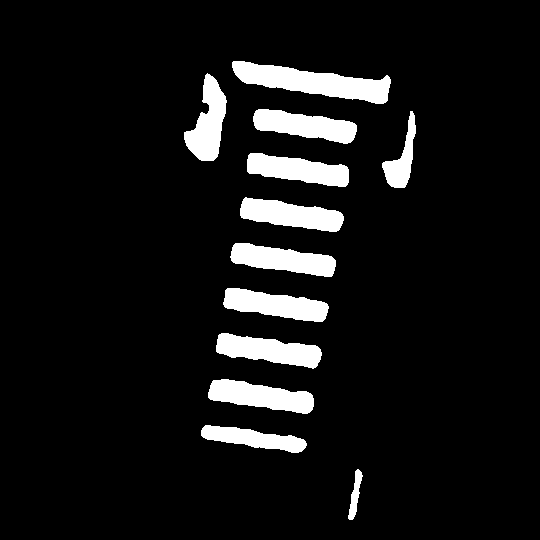

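drive_tool(moves=[[-1, 0, -12, 0, 0, 0.012, 85], [-1, 0, -20, 0, 0, 0.012, 85], [-1, 0, -20, 0, 0, 0.01, 85], [0, 0, -20, 0, 0, 0, 85], [0, 0, -15, 0, 0, 0, 85], [0, 0, -8, 0, 0, 0, 85], [0, 0, -4, 0, 0, 0, 85], [0, 0, 0, 0, 0, 0, 85], [0, 0, 0, 0, 0, 0, 85]])

```text
t: 14.68
tool_pos: [0.4364, 0.2752, 0.0694]
eef_rot: [-3.131, 0.075, -0.014]
wrist_force: [0.2, -0.6, 0.1]
width: 0.993
```

```bash
python3 zz.py 85 3 h2 45 40
```

```text
14.68 [0.4364 0.2752 0.0694] toolx [ 0.9988 -0.048   0.0087] toolz [ 0.0092  0.0096 -0.9999] w 0.9934205024442334 F [ 0.173  -0.62    0.1394]
q [-0.7512  0.4038  0.0778  2.1138 -0.0561  0.6126 -0.6821]
top origin 120 213 scale 4.44
scene origin 425 163 scale 5.0
```

View pics/c_h2.png

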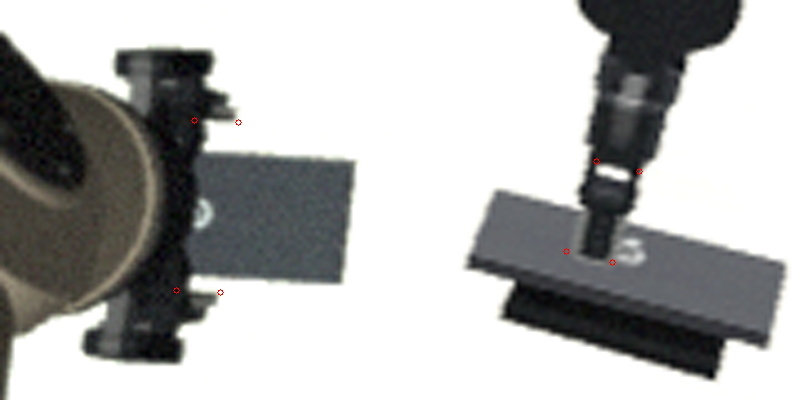

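drive_tool(moves=[[-1.5, 0, -8, -0.005, 0.005, -0.01, 85], [-1.5, 0, -10, -0.004, 0.004, -0.005, 85], [-1, 0, -10, 0, 0, 0, 85], [0, 0, -6, 0, 0, 0, 85], [0, 0, -3, 0, 0, 0, 85], [0, 0, 0, 0, 0, 0, 85], [0, 0, 0, 0, 0, 0, 85]])

```text
t: 15.37
tool_pos: [0.4325, 0.2761, 0.03]
eef_rot: [-3.138, 0.1, -0.002]
wrist_force: [-0.7, 0.7, -0.9]
width: 0.995
```

drive_tool(moves=[[0, 0, 0, 0, 0, 0, 75], [0, 0, 0, 0, 0, 0, 68], [0, 0, 0, 0, 0, 0, 55], [0, 0, 0, 0, 0, 0, 55], [0, 0, 0, 0, 0, 0, 55], [0, 0, 0, 0, 0, 0, 55], [0, 0, 0, 0, 0, 0, 55], [0, 0, 0, 0, 0, 0, 55]], grip_force=80)

```text
t: 16.03
tool_pos: [0.433, 0.2762, 0.0317]
eef_rot: [-3.137, 0.101, -0.004]
wrist_force: [-0.6, -0.5, -0.6]
width: 0.728
```

```bash
python3 zz.py 64 8 h3 45 40
```

```text
16.03 [0.433  0.2762 0.0317] toolx [ 0.9979 -0.0642  0.0024] toolz [ 0.0026  0.0025 -1.    ] w 0.7277859767458119 F [-0.5671 -0.525  -0.5924]
q [-0.7538  0.4713  0.0735  2.1269 -0.0653  0.5418 -0.6966]
top origin 126 215 scale 4.44
scene origin 423 174 scale 5.0
```

View pics/c_h3.png

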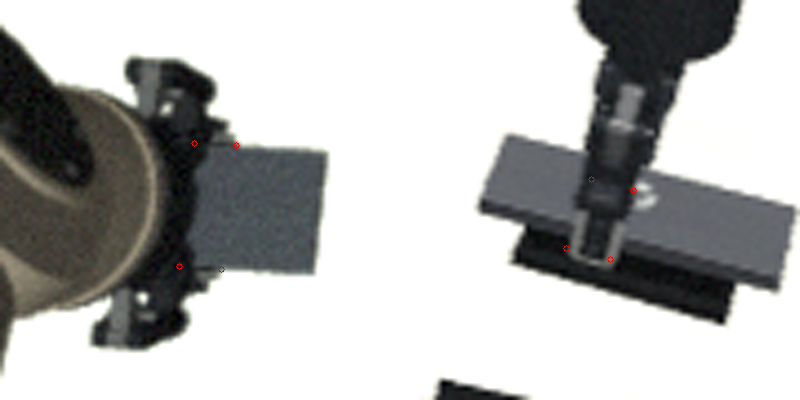

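```bash
cat > m5.py <<'E'
from fit import *
im={"top":cv2.imread("pics/top_h3.png"),"scene":cv2.imread("pics/scene_h3.png")}
a,b=.075,.032
te=[((-a,b,0),(-.03,b,0)),((-a,-b,0),(-.03,-b,0)),((-a,-b,0),(-a,b,0))]
se=[((-a,b,0),(-.03,b,0)),((-a,-b,0),(-a,b,0)),((a,-b,0),(a,b,0)),((.025,b,0),(a,b,0))]
for n,e,p0 in(("top",te,[.433,.287,1.504]),("scene",se,[.436,.292,1.502])):
    p,r,k=fit({n:im[n]},{n:e},p0,.04,rng=2); print(n,p,round(r,2),k)
E
python3 m5.py
```

```text
top [0.4341 0.2862 1.4938] 0.19 45
scene [0.4352 0.2924 1.5075] 0.24 60
```

drive_tool(moves=[[0, 0, 8, 0, 0, 0, 55], [0, 0, 20, 0, 0, 0, 55], [0, 0, 30, 0, 0, 0, 55], [0, 0, 30, 0, 0, 0, 55], [4, -10, 20, 0, 0, 0.05, 55], [8, -18, 5, 0, 0, 0.1, 55], [9, -20, 0, 0, 0, 0.11, 55], [9, -20, 0, 0, 0, 0.11, 55], [9, -20, 0, 0, 0, 0.11, 55], [9, -20, 0, 0, 0, 0.11, 55], [9, -20, 0, 0, 0, 0.11, 55], [9, -20, 0, 0, 0, 0.11, 55]])

```text
t: 17.13
tool_pos: [0.498, 0.1259, 0.1571]
eef_rot: [-2.899, -1.204, -0.01]
wrist_force: [0.8, 0.9, -1.4]
width: 0.729
```

```bash
sed -i 's/^PX,PY,YAW=.*/PX,PY,YAW=.5255,.0182,-.152/' pk.py; python3 pk.py
```

```text
t 17.13 world [0.498  0.1259 0.1571] tcp_pocket mm [-43.5 102.3 117.1] plate c [-43.5 102.3 122.2] F [ 0.8  0.9 -1.4] w 0.729
jaw(x) in pocket [0.5902 0.8072 0.0069] z [ 0.0041  0.0055 -1.    ] tilt 0.004 yawerr -0.631 roll 0.007
q [-0.391   0.2668  0.0229  2.0541 -0.0121  0.8145  0.4268]
```

drive_tool(moves=[[8, -17, 0, 0, 0, 0.1, 55], [8, -17, 0, 0, 0, 0.1, 55], [8, -17, 0, 0, 0, 0.1, 55], [8, -17, 0, 0, 0, 0.1, 55], [8, -15, 0, 0, 0, 0.1, 55], [6, -12, 0, 0, 0, 0.06, 55], [4, -6, 0, -0.009, -0.06, 0.03, 55], [2, -2, 0, -0.009, -0.06, 0, 55], [0, 0, 0, -0.009, -0.06, 0, 55], [0, 0, 0, -0.005, -0.03, 0, 55], [0, 0, 0, 0, 0, 0, 55], [0, 0, 0, 0, 0, 0, 55]])

```text
t: 18.13
tool_pos: [0.553, 0.0083, 0.1639]
eef_rot: [2.263, 1.921, 0.226]
wrist_force: [-0.1, -0.6, -2.6]
width: 0.729
```

```bash
cat > pe.py <<'E'
from pk import *
s,p,R=tool(); off,dx=3.3,float(sys.argv[1]) if len(sys.argv)>1 else 11.5
ax=R[:,1]*np.sign(R[0,1]); c=p*1e3-off*R[:,2]-dx*ax; B=c-75*ax+5*R[:,2]; T=B-10*R[:,2]; Fb=c+75*ax+5*R[:,2]
print("t",round(s["t"],2),"tcp",(p*1e3).round(1),"c",c.round(1),"B",B.round(1),"Top",T.round(1),"farbot",Fb.round(1))
print("tilt",round(float(np.arctan2(R[0,2],-R[2,2])),3),"yaw+needed",round(float(np.arctan2(R[0,0],R[1,0])),3),"jaw_z",round(float(R[2,0]),3),"F",s["wrist_force"].round(1),"w",round(s["width"],3),"q",s["qpos"])
E
python3 pe.py
```

```text
t 18.13 tcp [ 28.7  -5.6 123.9] c [ 16.7  -5.5 124.5] B [-55.3  -4.5 103. ] Top [-57.5  -4.6 112.7] farbot [ 91.   -6.3 136.3]
tilt 0.224 yaw+needed 0.01 jaw_z 0.009 F [-0.1 -0.6 -2.6] w 0.729 q [-0.1649  0.2234 -0.0056  2.1171  0.1189  0.5893  1.1456]
```

drive_tool(moves=[[-1, 2, -6, -0.005, 0, 0.005, 55], [-1, 2, -12, -0.004, 0, 0.005, 55], [-1, 2, -14, 0, 0, 0, 55], [0, 0, -14, 0, 0, 0, 55], [0, 0, -8, 0, 0, 0, 55], [0, 0, -4, 0, 0, 0, 55], [0, 0, 0, 0, 0, 0, 55], [0, 0, 0, 0, 0, 0, 55]])

```text
t: 18.8
tool_pos: [0.5519, 0.0159, 0.1036]
eef_rot: [2.248, 1.933, 0.213]
wrist_force: [-0.5, -0.5, -2.0]
width: 0.728
```

```bash
python3 pe.py;python3 zz.py 64 8 k1 45 40
```

```text
t 18.8 tcp [26.4  1.7 63.6] c [14.5  1.7 64.3] B [-57.6   1.5  42.9] Top [-59.8   1.5  52.7] farbot [88.7  1.8 75.9]
tilt 0.222 yaw+needed -0.002 jaw_z -0.002 F [-0.5 -0.5 -2. ] w 0.728 q [-0.1955  0.3196  0.0062  2.1602  0.1663  0.4584  1.0891]
18.8 [0.5519 0.0159 0.1036] toolx [ 0.1498  0.9887 -0.0019] toolz [ 0.2173 -0.0348 -0.9755] w 0.7280960008136398 F [-0.5201 -0.4981 -2.0405]
q [-0.1955  0.3196  0.0062  2.1602  0.1663  0.4584  1.0891]
top origin 236 159 scale 4.44
scene origin 313 154 scale 5.0
```

View pics/c_k1.png

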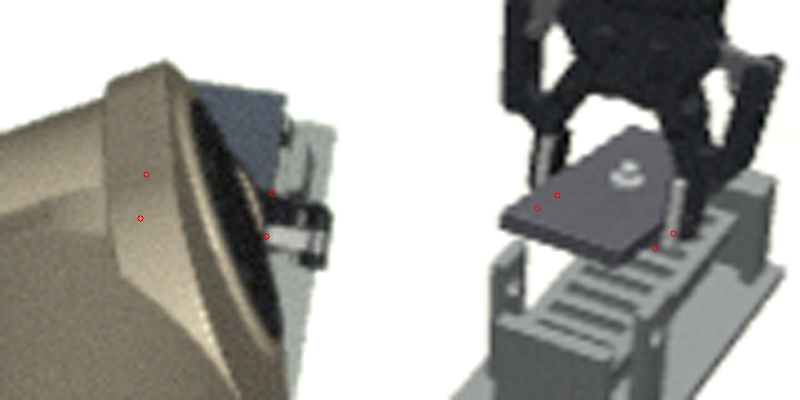

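drive_tool(moves=[[0, -0.8, -6, 0, 0, 0, 55], [0, -0.8, -8, 0, 0, 0, 55], [0, 0, -8, 0, 0, 0, 55], [0, 0, -5, 0, 0, 0, 55], [0, 0, -2, 0, 0, 0, 55], [0, 0, 0, 0, 0, 0, 55], [0, 0, 0, 0, 0, 0, 55]])

```text
t: 19.48
tool_pos: [0.5526, 0.0138, 0.0731]
eef_rot: [2.247, 1.931, 0.216]
wrist_force: [-0.1, -0.3, -1.8]
width: 0.728
```

```bash
python3 pe.py;python3 zz.py 64 8 k2 45 40 >/dev/null
```

```text
t 19.48 tcp [27.5 -0.3 33.1] c [15.5 -0.3 33.7] B [-56.5  -0.4  12.2] Top [-58.7  -0.3  21.9] farbot [89.8 -0.2 45.6]
tilt 0.224 yaw+needed -0.001 jaw_z -0.001 F [-0.1 -0.3 -1.8] w 0.728 q [-0.2011  0.3736  0.0181  2.1778  0.1819  0.3841  1.0732]
```

View pics/c_k2.png

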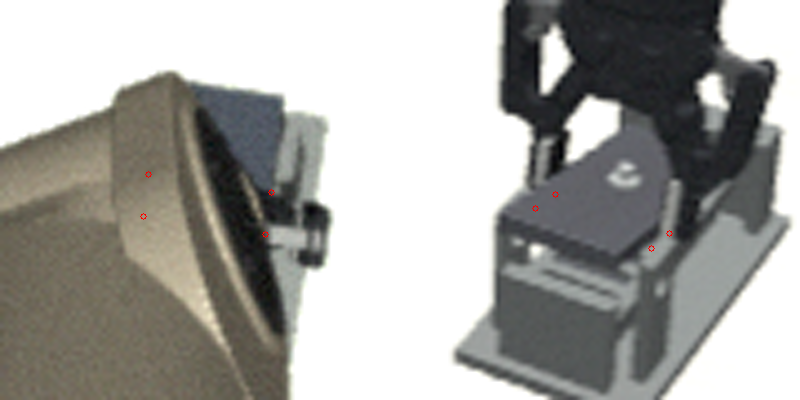

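drive_tool(moves=[[0, 0, -2.5, 0, 0, 0, 55], [0, 0, -2, 0, 0, 0, 55], [-3, 0.5, -0.7, 0, 0, 0, 55], [-4, 0.6, 0, 0, 0, 0, 55], [-3, 0.5, 0, 0, 0, 0, 55], [-2, 0.3, 0, 0, 0, 0, 55], [0, 0, 0, 0, 0, 0, 55], [0, 0, 0, 0, 0, 0, 55]])

```text
t: 20.25
tool_pos: [0.5397, 0.0161, 0.0687]
eef_rot: [2.246, 1.93, 0.219]
wrist_force: [0.1, -1.0, -1.1]
width: 0.723
```

```bash
python3 pe.py
```

```text
t 20.25 tcp [14.3  0.1 28.7] c [ 2.4  0.  29.3] B [-69.6  -0.    7.6] Top [-71.8  -0.   17.3] farbot [76.6  0.1 41.3]
tilt 0.226 yaw+needed -0.001 jaw_z -0.0 F [ 0.1 -1.  -1.1] w 0.723 q [-0.2184  0.3656  0.0266  2.2091  0.1909  0.3598  1.0535]
```

drive_tool(moves=[[-1.5, 0.2, 0, 0, 0, 0, 55], [-1.5, 0.2, 0, 0, 0, 0, 55], [0, 0, 0, 0, 0, 0, 55], [0, 0, 0, 0, 0, 0, 55]])

```text
t: 20.58
tool_pos: [0.5366, 0.0166, 0.0689]
eef_rot: [2.246, 1.93, 0.22]
wrist_force: [-0.3, 0.0, -1.4]
width: 0.725
```

```bash
python3 pe.py
```

```text
t 20.58 tcp [11.2  0.1 28.9] c [-0.7  0.1 29.6] B [-72.7   0.    7.8] Top [-74.9   0.   17.6] farbot [73.5  0.2 41.6]
tilt 0.227 yaw+needed -0.001 jaw_z -0.0 F [-0.3  0.  -1.4] w 0.725 q [-0.2221  0.3613  0.028   2.2158  0.1925  0.3571  1.0495]
```

drive_tool(moves=[[0, 0, -4, 0.006, 0.041, 0, 55], [0, 0, -4, 0.006, 0.041, 0, 55], [0, 0, -4, 0.006, 0.041, 0, 55], [0, 0, -2, 0.003, 0.02, 0, 55], [0, 0, 0, 0, 0, 0, 55], [0, 0, 0, 0, 0, 0, 55]])

```text
t: 21.08
tool_pos: [0.5372, 0.0166, 0.0548]
eef_rot: [2.336, 2.009, 0.079]
wrist_force: [0.5, 0.4, -1.9]
width: 0.729
```

```bash
python3 pe.py
```

```text
t 21.08 tcp [11.8  0.2 14.8] c [ 0.1  0.2 17.2] B [-74.3   0.1   6.3] Top [-75.1   0.1  16.3] farbot [75.3  0.3 18.1]
tilt 0.078 yaw+needed -0.001 jaw_z 0.0 F [ 0.5  0.4 -1.9] w 0.729 q [-0.1186  0.4311 -0.0565  2.1125  0.0958  0.5261  1.1701]
```

drive_tool(moves=[[-0.5, 0, -3, 0.004, 0.03, 0, 55], [-0.3, 0, -2.5, 0.004, 0.027, 0, 55], [0, 0, -1.8, 0.003, 0.018, 0, 55], [0, 0, 0, 0, 0, 0, 55], [0, 0, 0, 0, 0, 0, 55]])

```text
t: 21.5
tool_pos: [0.5356, 0.0167, 0.0475]
eef_rot: [2.378, 2.046, 0.003]
wrist_force: [-0.2, 0.6, -1.1]
width: 0.732
```

```bash
python3 pe.py; python3 zz.py 64 8 k3 45 40 >/dev/null
```

```text
t 21.5 tcp [10.2  0.   7.5] c [-1.3  0.  10.8] B [-76.2  -0.1   5.4] Top [-76.3  -0.1  15.4] farbot [73.8  0.2  6.1]
tilt 0.004 yaw+needed -0.002 jaw_z -0.001 F [-0.2  0.6 -1.1] w 0.732 q [-0.0903  0.4683 -0.0765  2.0651  0.065   0.6065  1.2089]
```

View pics/c_k3.png

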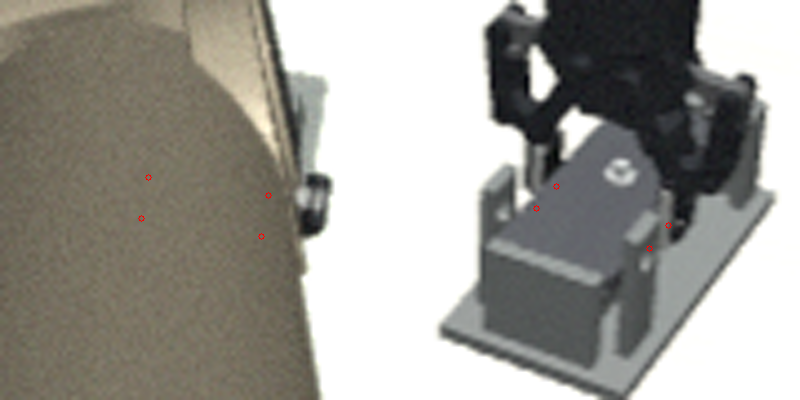

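drive_tool(moves=[[0, 0, -0.6, 0, 0.003, 0, 55], [0, 0, 0, 0, 0, 0, 55], [0, 0, 0, 0, 0, 0, 66], [0, 0, 0, 0, 0, 0, 70], [0, 0, 0, 0, 0, 0, 74], [0, 0, 0, 0, 0, 0, 78], [0, 0, 0, 0, 0, 0, 80], [0, 0, 0, 0, 0, 0, 80]])

```text
t: 22.27
tool_pos: [0.5353, 0.017, 0.0478]
eef_rot: [2.378, 2.047, 0.002]
wrist_force: [-0.7, 0.5, 1.0]
width: 0.938
```

```bash
python3 pe.py; python3 - <<'E'
from fit import *
im={"top":cv2.imread("pics/top0.png"),"scene":cv2.imread("pics/scene0.png")}
# pin model local z=0 at shaft axis height; frame = pin_tab, y along shaft; local z=.037
r=.0045
topE=[((r,.020,0),(r,.100,0)),((-r,.020,0),(-r,.100,0))]
tab=rect(.012,.034,.013)
tip=unproj("top",[[375+(112+.5)/9-.5,205+(213+.5)/9-.5]],.037)[0]; b=unproj("top",[[375+(495+.5)/9-.5,205+(253.5)/9-.5]],.037)[0]
d=tip-b; yaw=np.arctan2(d[1],d[0])-np.pi/2; u=d/np.linalg.norm(d); print("tip",tip,"base",b,"len",np.linalg.norm(d),"yaw",yaw,"tabcentre",b-u*.017, tip-u*.116)
p0=[(b-u*.017)[0],(b-u*.017)[1],yaw]
p,rr,k=fit({"top":im["top"]},{"top":topE+[((-.004,.017,0),(.004,.017,0))]+tab[:1]},p0,.037,rng=1.5);print("top",p,rr,k)
draw(im["top"],"top",topE+tab,p,.037,9,(375,205,80,55),"pics/f_p_top.png")
q=p+[.0038,.0045,0]
draw(im["scene"],"scene",topE+tab,q,.037,9,(225,165,65,45),"pics/f_p_scene.png")
E
```

```text
t 22.27 tcp [9.9 0.3 7.8] c [-1.6  0.2 11.1] B [-76.6   0.    5.8] Top [-76.7   0.   15.8] farbot [73.4  0.4  6.4]
tilt 0.004 yaw+needed -0.003 jaw_z -0.002 F [-0.7  0.5  1. ] w 0.938 q [-0.0911  0.4678 -0.0765  2.0651  0.0653  0.608   1.2086]
tip [ 0.5066 -0.2251  0.037 ] base [ 0.4959 -0.3242  0.037 ] len 0.09964846365538813 yaw -0.10666504809946331 tabcentre [ 0.4941 -0.3411  0.037 ] [ 0.4942 -0.3404  0.037 ]
top [ 0.4938 -0.3385 -0.1143] 0.268428409603654 60
```

View pics/f_p_top.png

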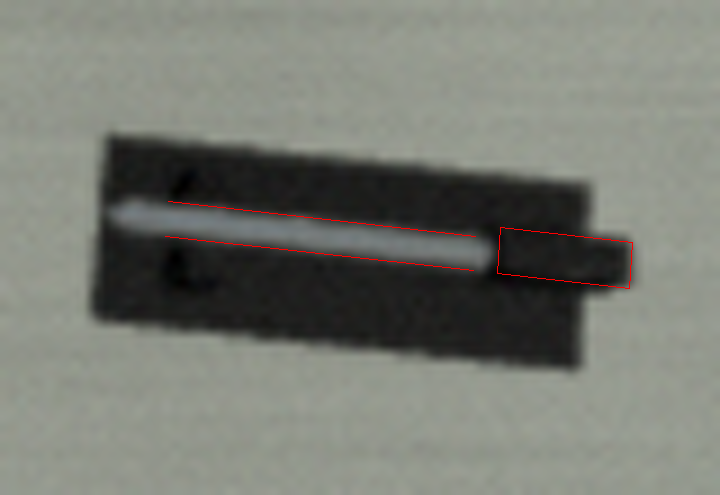

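View pics/f_p_scene.png

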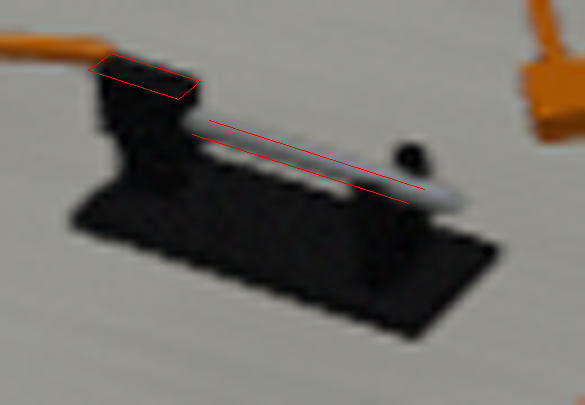

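drive_tool(moves=[[0, 0, 8, 0, 0, 0, 85], [0, 0, 15, 0, 0, 0, 85], [0, 0, 25, 0, 0, 0, 85], [0, 0, 30, 0, 0, 0, 85], [0, -10, 25, 0, 0, 0, 85], [-1, -20, 10, 0, 0, -0.08, 75], [-2, -30, 0, 0, 0, -0.11, 65], [-3, -33, 0, 0, 0, -0.11, 55], [-3, -33, 0, 0, 0, -0.11, 45], [-3, -33, 0, 0, 0, -0.11, 40], [-3, -33, 0, 0, 0, -0.11, 40], [-3, -33, 0, 0, 0, -0.11, 40]])

```text
t: 23.27
tool_pos: [0.5158, -0.2086, 0.1747]
eef_rot: [2.965, 1.027, 0.013]
wrist_force: [0.9, 0.0, -0.4]
width: 0.468
```

drive_tool(moves=[[-4, -33, 0, 0, 0, -0.11, 40], [-4, -33, 0, 0, 0, -0.11, 40], [-4, -25, 0, 0, 0, -0.11, 40], [-3, -15, 0, 0, 0, -0.11, 40], [-2, -5, 0, 0, 0, -0.11, 40], [0, 0, 0, 0, 0, -0.08, 40], [0, 0, 0, 0, 0, 0, 40], [0, 0, 0, 0, 0, 0, 40]])

```text
t: 23.93
tool_pos: [0.4938, -0.3344, 0.1805]
eef_rot: [3.132, -0.017, 0.016]
wrist_force: [0.4, -0.8, -0.9]
width: 0.469
```

```bash
python3 snap.py n1 45 0.525,0.0175,0.045
```

```text
t 23.93 [ 0.4938 -0.3344  0.1805] [ 3.1315 -0.0173  0.0161] q [ 0.2158  0.3711  0.3384  1.8754 -0.1492  0.9058  0.6125] w 0.469 F [ 0.387  -0.8005 -0.8564]
toolx [ 0.9999 -0.011   0.0104] toolz [ 0.0102 -0.01   -0.9999]
top crop origin 237 175 scale 4.444444444444445 proj [282.9258 220.1938]
scene crop origin 311 162 scale 4.444444444444445 proj [356.5125 207.8442]
```

View pics/c_n1.png

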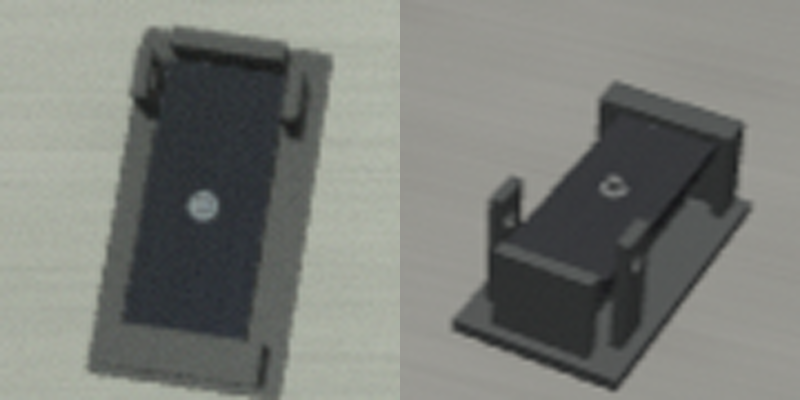

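View pics/top_n1.png

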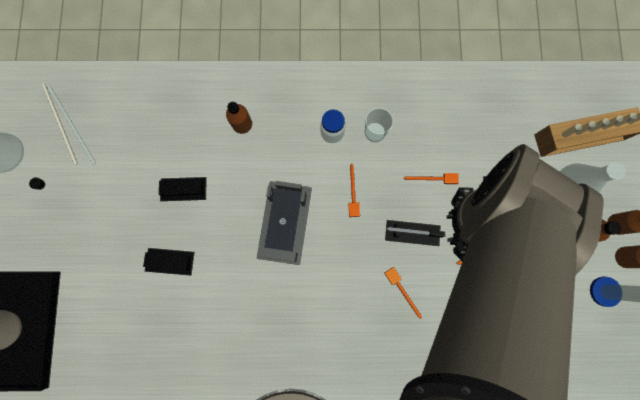

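```bash
python3 - <<'E'
from fit import *
i=cv2.imread("pics/top_n1.png")
w=.032
p,r,k=fit({"top":i},{"top":[((-.062,w,0),(.04,w,0)),((-.062,-w,0),(.04,-w,0))]},[.524,.0176,-.1533],.055,rng=2,it=6)
P=[.5243,.0176,-.1533];c,s=np.cos(P[2]),np.sin(P[2]);
B=cv2.resize(i[205:240,265:300],None,fx=6,fy=6,interpolation=cv2.INTER_CUBIC);m=(B.min(2)>110).astype(np.uint8);n,l,st,ce=cv2.connectedComponentsWithStats(m)
k=1+np.argmax(st[1:,4]);uv=(ce[k]+.5)/6-.5+[265,205];q=unproj("top",uv,.064)[0]
f=lambda d:(np.array([c*d[0]+s*d[1],-s*d[0]+c*d[1]])*1e3).round(1)
print(p,r,"side fit",f(p[:2]-P[:2]),"yaw",p[2]-P[2],"stud",uv,st[k,4],f(q[:2]-P[:2]))
E
python3 zz.py 40 8 n2 45 40
```

```text
[-5.1946  0.9012 -0.1535] nan side fit [-5786.8    -0.1] yaw -0.00015963781571701197 stud [282.2965 220.9137] 899 [-3.  -0.9]
24.03 [ 0.4941 -0.334   0.1804] toolx [ 0.9999 -0.0098  0.0105] toolz [ 0.0104 -0.0099 -0.9999] w 0.46962489970813237 F [-0.0505  0.7062  0.1611]
q [ 0.2157  0.371   0.3376  1.8756 -0.149   0.9055  0.6128]
top origin 407 182 scale 4.44
scene origin 196 90 scale 5.0
  return _methods._mean(a, axis=axis, dtype=dtype,
  ret = ret.dtype.type(ret / rcount)
```

View pics/c_n2.png

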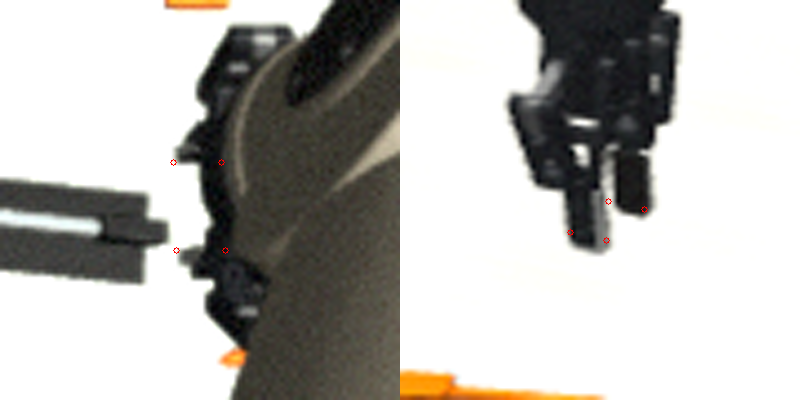

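drive_tool(moves=[[0, -2, -15, 0.005, 0.005, -0.035, 40], [0, -2, -25, 0.005, 0.005, -0.035, 40], [0, -1, -25, 0, 0, -0.025, 40], [0, 0, -20, 0, 0, 0, 40], [0, 0, -10, 0, 0, 0, 40], [0, 0, -3, 0, 0, 0, 40], [0, 0, 0, 0, 0, 0, 40], [0, 0, 0, 0, 0, 0, 40]])

```text
t: 24.8
tool_pos: [0.4952, -0.3373, 0.0775]
eef_rot: [-3.136, 0.163, -0.001]
wrist_force: [-0.1, 0.7, 0.1]
width: 0.469
```

```bash
python3 zz.py 40 8 n3 40 35
```

```text
24.8 [ 0.4952 -0.3373  0.0775] toolx [ 0.9946 -0.1037  0.0009] toolz [ 0.001   0.0014 -1.    ] w 0.4690379025624166 F [-0.0751  0.6527  0.0803]
q [ 0.2517  0.52    0.3103  1.925  -0.2319  0.7308  0.5933]
top origin 399 191 scale 5.0
scene origin 204 128 scale 5.71
```

View pics/c_n3.png

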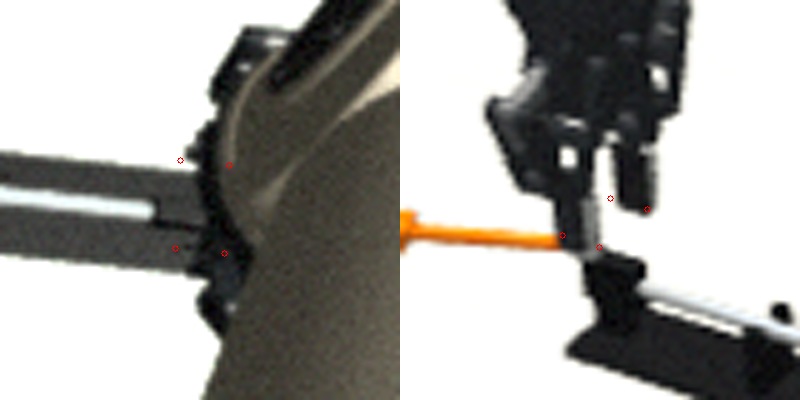

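drive_tool(moves=[[0, -0.7, -8, 0, 0, 0, 40], [0, -0.7, -12, 0, 0, 0, 40], [0, 0, -12, 0, 0, 0, 40], [0, 0, -8, 0, 0, 0, 40], [0, 0, -3, 0, 0, 0, 40], [0, 0, 0, 0, 0, 0, 40], [0, 0, 0, 0, 0, 0, 40]])

```text
t: 25.48
tool_pos: [0.4964, -0.3394, 0.0323]
eef_rot: [-3.137, 0.163, -0.008]
wrist_force: [0.5, 0.1, 0.3]
width: 0.467
```

```bash
python3 zz.py 40 8 n4 40 35
```

```text
25.48 [ 0.4964 -0.3394  0.0323] toolx [ 0.9946 -0.1034  0.0051] toolz [ 0.0051 -0.0002 -1.    ] w 0.4667342552214157 F [0.45   0.0572 0.2775]
q [ 0.2782  0.5879  0.2807  1.9386 -0.2622  0.6455  0.6206]
top origin 395 192 scale 5.0
scene origin 204 142 scale 5.71
```

View pics/c_n4.png

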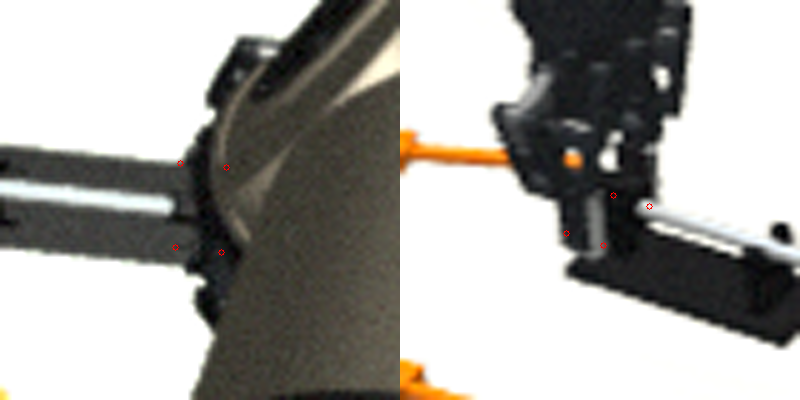

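drive_tool(moves=[[-0.8, 0, 0, 0, 0.004, 0, 30], [0, 0, 0, 0, 0, 0, 20], [0, 0, 0, 0, 0, 0, 5], [0, 0, 0, 0, 0, 0, 5], [0, 0, 0, 0, 0, 0, 5], [0, 0, 0, 0, 0, 0, 5], [0, 0, 0, 0, 0, 0, 5]], grip_force=60)

```text
t: 26.17
tool_pos: [0.4958, -0.3398, 0.0343]
eef_rot: [3.136, -0.163, 0.004]
wrist_force: [-1.1, -0.8, -0.5]
width: 0.131
```

```bash
python3 zz.py 12 8 n5 40 35
```

```text
26.17 [ 0.4958 -0.3398  0.0343] toolx [ 0.9946 -0.1035  0.0024] toolz [ 0.0023 -0.0011 -1.    ] w 0.13081566608508263 F [-1.0928 -0.8022 -0.4773]
q [ 0.2755  0.5855  0.2842  1.9374 -0.2589  0.6511  0.6178]
top origin 395 192 scale 5.0
scene origin 204 141 scale 5.71
```

View pics/c_n5.png

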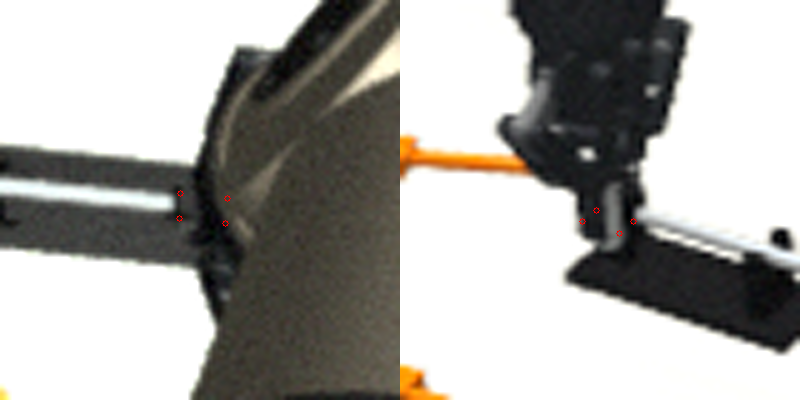

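drive_tool(moves=[[0, 0, 6, 0, 0, 0, 5], [0, 0, 15, 0, 0, 0, 5], [0, 0, 20, 0, 0, 0, 5], [0, 0, 15, 0, 0, 0, 5], [3, 8, 5, 0, 0, -0.005, 5], [7, 20, 0, 0, 0, -0.01, 5], [8, 24, 0, 0, 0, -0.01, 5], [8, 24, 0, 0, 0, -0.01, 5], [8, 24, 0, 0, 0, -0.01, 5], [8, 22, 0, 0, 0, 0, 5], [6, 15, 0, 0, 0, 0, 5], [3, 6, 0, 0, 0, 0, 5]])

```text
t: 27.27
tool_pos: [0.5489, -0.1887, 0.1001]
eef_rot: [3.131, -0.246, 0.009]
wrist_force: [0.8, -0.1, -1.0]
width: 0.129
```

drive_tool(moves=[[0, 0, 0, 0, 0, 0, 5], [0, 0, 0, 0, 0, 0, 5]])

```text
t: 27.43
tool_pos: [0.5498, -0.1862, 0.0999]
eef_rot: [3.132, -0.241, 0.009]
wrist_force: [-0.4, -0.1, -1.0]
width: 0.127
```

```bash
cat > pp.py <<'E'
from pk import *
s,p,R=tool(); p=p*1e3; sg=-np.sign(R[1,1]) ; ya=R[:,1]*np.sign(R[1,1])  # shaft dir
ax=p-2.7*R[:,2]; tip=ax+116*ya
print("t",round(s["t"],2),"tcp",p.round(1),"axis@tab",ax.round(1),"tip",tip.round(1),"shaftdir",ya,"toolz",R[:,2],"F",s["wrist_force"].round(1),"w",round(s["width"],3),"q",s["qpos"])
E
python3 pp.py; python3 zz.py 12 8 r1 50 50; python3 pp.py
```

```text
t 27.43 tcp [  54.9 -198.4   59.9] axis@tab [  54.9 -198.4   62.6] tip [ 55.1 -82.4  62.6] shaftdir [ 0.0014  1.     -0.0002] toolz [ 0.006  -0.0002 -1.    ] F [-0.4 -0.1 -1. ] w 0.127 q [-0.0405  0.4599  0.3247  1.9616 -0.2107  0.7461  0.2538]
27.43 [ 0.5498 -0.1862  0.0999] toolx [ 0.9882 -0.1528  0.006 ] toolz [ 0.0059 -0.0011 -1.    ] w 0.12664802412897977 F [-0.3616 -0.0941 -1.0143]
q [-0.0405  0.4599  0.3247  1.9616 -0.2107  0.7461  0.2538]
top origin 323 155 scale 4.0
scene origin 229 128 scale 4.0
t 27.53 tcp [  54.8 -199.3   60. ] axis@tab [  54.8 -199.3   62.7] tip [ 55.1 -83.3  62.6] shaftdir [ 0.0028  1.     -0.0004] toolz [ 0.006  -0.0004 -1.    ] F [-0.  -0.3  0.2] w 0.128 q [-0.0392  0.46    0.325   1.9616 -0.2106  0.7461  0.254 ]
```

View pics/c_r1.png

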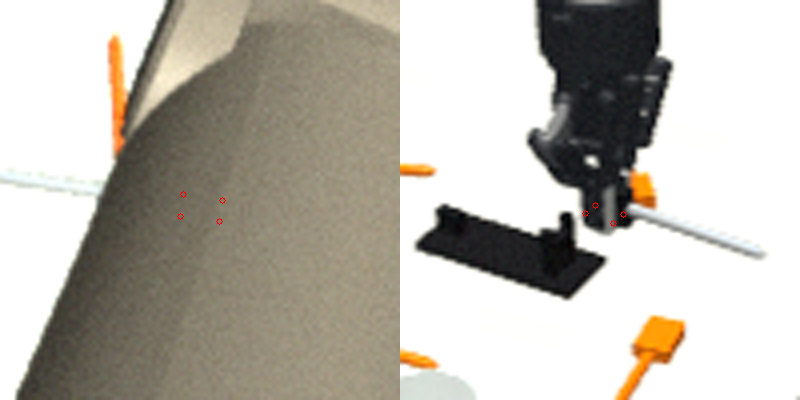

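drive_tool(moves=[[1, 0, -8, 0, 0, 0, 5], [1, 2, -10, 0, 0, 0, 5], [1, 2, -10, 0, 0, 0, 5], [0, 2, -6, 0, 0, 0, 5], [0, 2, -2, 0, 0, 0, 5], [0, 0, 0, 0, 0, 0, 5], [0, 0, 0, 0, 0, 0, 5], [0, 0, 0, 0, 0, 0, 5]])

```text
t: 28.2
tool_pos: [0.5501, -0.1829, 0.0585]
eef_rot: [3.129, -0.254, 0.005]
wrist_force: [0.3, -0.0, 0.0]
width: 0.131
```

```bash
python3 pp.py; python3 snap.py r2 32 0.570,-0.045,0.062; python3 pp.py
```

```text
t 28.2 tcp [  54.7 -195.1   18.5] axis@tab [  54.7 -195.1   21.2] tip [ 55.8 -79.1  21. ] shaftdir [ 0.0097  1.     -0.0019] toolz [ 0.0034 -0.0019 -1.    ] F [ 0.3 -0.   0. ] w 0.131 q [-0.0279  0.5221  0.3023  1.9803 -0.239   0.6694  0.2627]
t 28.2 [ 0.5501 -0.1829  0.0585] [ 3.1292 -0.2536  0.0051] q [-0.0279  0.5221  0.3023  1.9803 -0.239   0.6694  0.2627] w 0.131 F [ 0.269  -0.0422  0.0233]
toolx [ 0.9869 -0.161   0.0034] toolz [ 0.003  -0.0024 -1.    ]
top crop origin 277 167 scale 6.25 proj [309.6791 199.8377]
scene crop origin 295 174 scale 6.25 proj [327.6634 206.8087]
t 28.3 tcp [  54.9 -195.1   18.8] axis@tab [  54.9 -195.1   21.5] tip [ 56.  -79.1  21.3] shaftdir [ 0.0097  1.     -0.0018] toolz [ 0.0039 -0.0019 -1.    ] F [-0.5  0.5 -1.8] w 0.128 q [-0.0279  0.5217  0.3024  1.9801 -0.239   0.6694  0.2628]
```

View pics/c_r2.png

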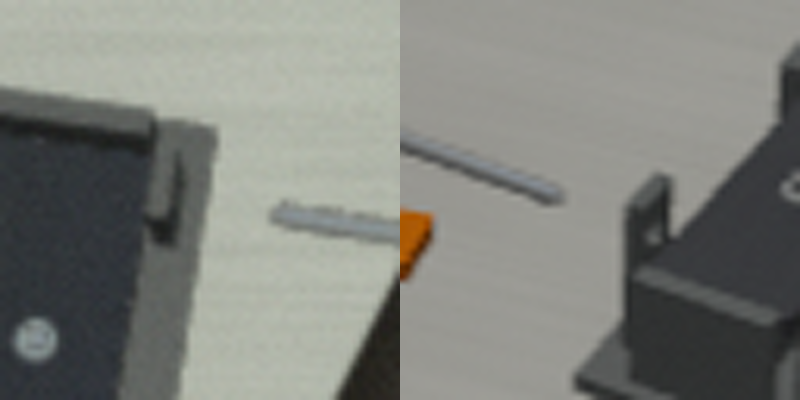

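```bash
cat > shaft.py <<'E'
import sys; from fit import *
tag=sys.argv[1]
H={"top":[.5243,.0176,-.1533],"scene":[.5258,.0216,-.1507]}
seeds={"top":((279+0,201),(340,205)),"scene":((290,192),(318,205))}
from pk import tool
s,p,R=tool(); from scipy.spatial.transform import Rotation as Ro
Rw=Ro.from_rotvec(s["eef_rot"]).as_matrix(); ya=Rw[:,1]*np.sign(Rw[1,1]); ax=s["tool_pos"]-.0027*Rw[:,2]
for n in("top","scene"):
    g=cv2.GaussianBlur(cv2.cvtColor(cv2.imread(f"pics/{n}_{tag}.png"),cv2.COLOR_BGR2GRAY).astype(np.float32),(0,0),.7)
    P=[];C0=[]
    for t in np.linspace(float(sys.argv[2]),float(sys.argv[3]),25):
        a,b=proj(n,[ax+ya*t,ax+ya*(t+.002)]); e=(b-a)/np.linalg.norm(b-a); nn=np.array([-e[1],e[0]])
        sv=np.arange(-5,5.01,.2); pts=a+sv[:,None]*nn; v=map_coordinates(g,[pts[:,1],pts[:,0]],order=1)
        gr=np.gradient(v)
        # edges: outermost strong gradients of opposite sign
        bg=np.median(np.r_[v[:6],v[-6:]]); w=np.abs(v-bg); w[w<6]=0
        if w.sum()>0: P.append((t,(w@sv)/w.sum(),w.max()))
    P=np.array(P); print(n,"shaft-vs-tool-predicted offset px (along normal)",P[:,1].round(2)[::4],"med",np.median(P[:,1]).round(2),"nn",nn.round(2))
    h=proj(n,tf(pose(H[n],.04),[(.058,-.039,.024),(.058,.039,.024)])); 
    # distance of hole centre from predicted shaft line + offset
    a=proj(n,ax+ya*.05)[0]; b=proj(n,ax+ya*.11)[0]; e=(b-a)/np.linalg.norm(b-a); nn=np.array([-e[1],e[0]])
    lin=np.polyfit(P[:,0],P[:,1],1)
    for k in h:
        d=(k-a)@nn; print("  hole px",k.round(1),"perp from predicted line",d.round(2),"line offset mean",P[:,1].mean().round(2),"=> hole minus shaft px",(d-np.median(P[:,1])).round(2))
    for nm,dv in(("x+1mm",(.001,0,0)),("z+1mm",(0,0,.001))): print("  sens",nm,((proj(n,ax+ya*.1+np.array(dv))-proj(n,ax+ya*.1))[0]@nn).round(2))
E
python3 shaft.py r2 .045 .11
```

```text
top shaft-vs-tool-predicted offset px (along normal) [ 4.83 -0.46 -0.39 -0.48 -0.47 -0.39] med -0.42 nn [ 0.16 -0.99]
  hole px [303.  197.3] perp from predicted line 0.39 line offset mean -0.18 => hole minus shaft px 0.81
  hole px [269.6 192.2] perp from predicted line 0.12 line offset mean -0.18 => hole minus shaft px 0.54
  sens x+1mm 0.42
  sens z+1mm 0.07
scene shaft-vs-tool-predicted offset px (along normal) [0.59 0.59 0.6  0.6  0.55 0.49 0.59] med 0.58 nn [-0.34  0.94]
  hole px [334.  209.6] perp from predicted line -0.5 line offset mean 0.56 => hole minus shaft px -1.07
  hole px [362.4 219.5] perp from predicted line -0.79 line offset mean 0.56 => hole minus shaft px -1.37
  sens x+1mm 0.25
  sens z+1mm -0.3
```

drive_tool(moves=[[1.4, -0.2, 1.6, 0, 0, 0.005, 5], [1.3, -0.2, 1.5, 0, 0, 0.005, 5], [0, 0, 0, 0, 0, 0, 5], [0, 0, 0, 0, 0, 0, 5]])

```text
t: 28.63
tool_pos: [0.554, -0.1836, 0.0634]
eef_rot: [3.13, -0.236, 0.009]
wrist_force: [-0.7, -0.2, -0.4]
width: 0.129
```

```bash
python3 pp.py; python3 snap.py r3 32 0.570,-0.045,0.062>/dev/null; python3 shaft.py r3 .055 .11
```

```text
t 28.63 tcp [  58.7 -195.1   23.4] axis@tab [  58.7 -195.1   26.1] tip [ 58.5 -79.1  25.9] shaftdir [-0.0016  1.     -0.0019] toolz [ 0.0059 -0.0019 -1.    ] F [-0.7 -0.2 -0.4] w 0.129 q [-0.0273  0.5182  0.3019  1.9712 -0.2344  0.6793  0.2693]
top shaft-vs-tool-predicted offset px (along normal) [-0.33 -0.61 -0.15 -0.28 -0.32 -0.36] med -0.32 nn [ 0.15 -0.99]
  hole px [303.  197.3] perp from predicted line -0.78 line offset mean -0.32 => hole minus shaft px -0.45
  hole px [269.6 192.2] perp from predicted line -0.67 line offset mean -0.32 => hole minus shaft px -0.35
  sens x+1mm 0.43
  sens z+1mm 0.07
scene shaft-vs-tool-predicted offset px (along normal) [0.56 0.52 0.54 0.53 0.59 0.57 0.51] med 0.55 nn [-0.33  0.94]
  hole px [334.  209.6] perp from predicted line 0.37 line offset mean 0.56 => hole minus shaft px -0.18
  hole px [362.4 219.5] perp from predicted line 0.34 line offset mean 0.56 => hole minus shaft px -0.21
  sens x+1mm 0.25
  sens z+1mm -0.3
```

drive_tool(moves=[[-0.9, 0.1, -1.0, 0, 0, 0, 5], [0.6, 4, 0, 0, 0, 0, 5], [0.9, 6, 0, 0, 0, 0, 5], [0.9, 6, 0, 0, 0, 0, 5], [0.6, 4, 0, 0, 0, 0, 5], [0.3, 2, 0, 0, 0, 0, 5], [0, 0, 0, 0, 0, 0, 5], [0, 0, 0, 0, 0, 0, 5]])

```text
t: 29.4
tool_pos: [0.5564, -0.1579, 0.0619]
eef_rot: [3.131, -0.234, 0.008]
wrist_force: [-0.0, -0.2, 0.2]
width: 0.133
```

```bash
python3 pp.py; python3 snap.py r4 28 0.565,-0.035,0.062>/dev/null; python3 shaft.py r4 .06 .11
```

```text
t 29.4 tcp [  57.2 -169.4   21.9] axis@tab [  57.2 -169.4   24.6] tip [ 56.9 -53.4  24.5] shaftdir [-0.0026  1.     -0.0015] toolz [ 0.0053 -0.0014 -1.    ] F [-0.  -0.2  0.2] w 0.133 q [-0.0716  0.514   0.3006  1.9831 -0.2341  0.6719  0.2263]
top shaft-vs-tool-predicted offset px (along normal) [ 5.   -0.26 -0.39 -0.38 -0.51 -0.39] med -0.39 nn [ 0.15 -0.99]
  hole px [303.  197.3] perp from predicted line -0.08 line offset mean -0.14 => hole minus shaft px 0.31
  hole px [269.6 192.2] perp from predicted line 0.05 line offset mean -0.14 => hole minus shaft px 0.43
  sens x+1mm 0.42
  sens z+1mm 0.07
scene shaft-vs-tool-predicted offset px (along normal) [0.56 0.61 0.53 0.49 0.53 0.62 0.54] med 0.55 nn [-0.33  0.94]
  hole px [334.  209.6] perp from predicted line 0.38 line offset mean 0.55 => hole minus shaft px -0.17
  hole px [362.4 219.5] perp from predicted line 0.37 line offset mean 0.55 => hole minus shaft px -0.18
  sens x+1mm 0.26
  sens z+1mm -0.3
```

View pics/c_r4.png

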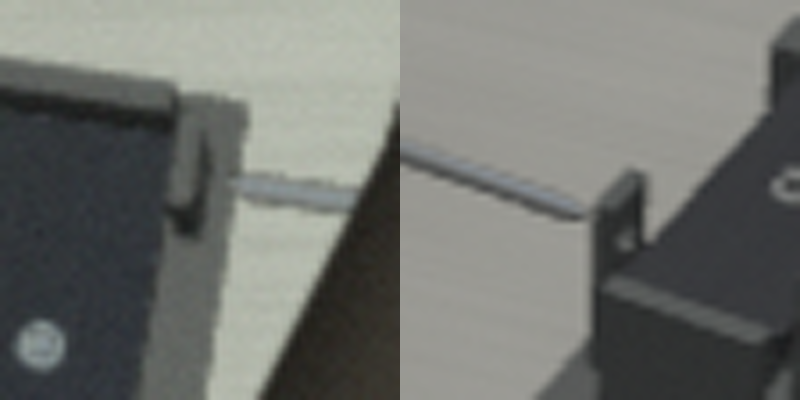

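drive_tool(moves=[[0.9, 2, 0.3, 0, 0, -0.002, 5], [0.6, 4, 0, 0, 0, 0, 5], [0.75, 5, 0, 0, 0, 0, 5], [0.6, 4, 0, 0, 0, 0, 5], [0.6, 4, 0, 0, 0, 0, 5], [0.3, 2, 0, 0, 0, 0, 5], [0, 0, 0, 0, 0, 0, 5], [0, 0, 0, 0, 0, 0, 5]])

```text
t: 30.17
tool_pos: [0.5605, -0.1352, 0.0623]
eef_rot: [3.131, -0.239, 0.008]
wrist_force: [0.0, -0.6, -1.6]
width: 0.131
```

```bash
python3 pp.py; python3 snap.py r5 28 0.565,-0.035,0.062>/dev/null
```

```text
t 30.17 tcp [  57.8 -146.3   22.3] axis@tab [  57.8 -146.3   25. ] tip [ 57.8 -30.3  24.8] shaftdir [ 0.0006  1.     -0.0015] toolz [ 0.0054 -0.0015 -1.    ] F [ 0.  -0.6 -1.6] w 0.131 q [-0.1131  0.5112  0.3016  1.9872 -0.2335  0.6706  0.1827]
```

View pics/c_r5.png

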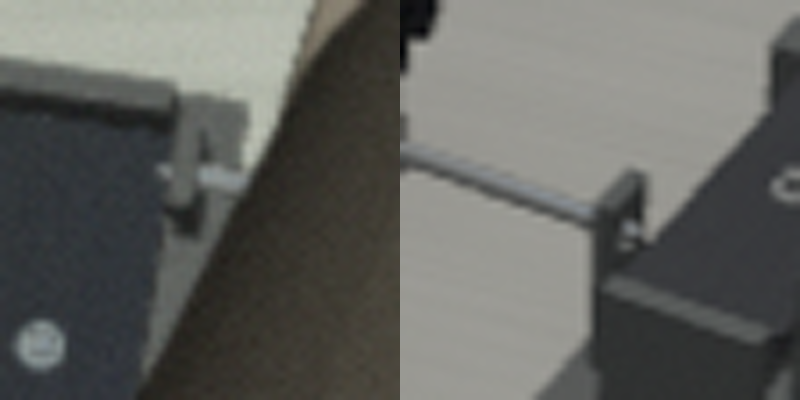

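drive_tool(moves=[[0.6, 4, 0, 0, 0, 0, 5], [1.1, 7, 0, 0, 0, 0, 5], [1.2, 8, 0, 0, 0, 0, 5], [1.2, 8, 0, 0, 0, 0, 5], [1.2, 8, 0, 0, 0, 0, 5], [1.2, 8, 0, 0, 0, 0, 5], [0.6, 4, 0, 0, 0, 0, 5], [0, 0, 0, 0, 0, 0, 5], [0, 0, 0, 0, 0, 0, 5]])

```text
t: 31.02
tool_pos: [0.5682, -0.0822, 0.0623]
eef_rot: [3.131, -0.238, 0.008]
wrist_force: [0.1, -0.4, -0.4]
width: 0.129
```

```bash
python3 pp.py; python3 snap.py r6 32 0.575,0.01,0.062>/dev/null
```

```text
t 31.02 tcp [ 57.4 -92.7  22.3] axis@tab [ 57.4 -92.7  24.9] tip [57.4 23.3 24.8] shaftdir [-0.0002  1.     -0.0012] toolz [ 0.0053 -0.0012 -1.    ] F [ 0.1 -0.4 -0.4] w 0.129 q [-0.2065  0.5082  0.3006  1.9925 -0.2319  0.6681  0.0889]
```

View pics/c_r6.png

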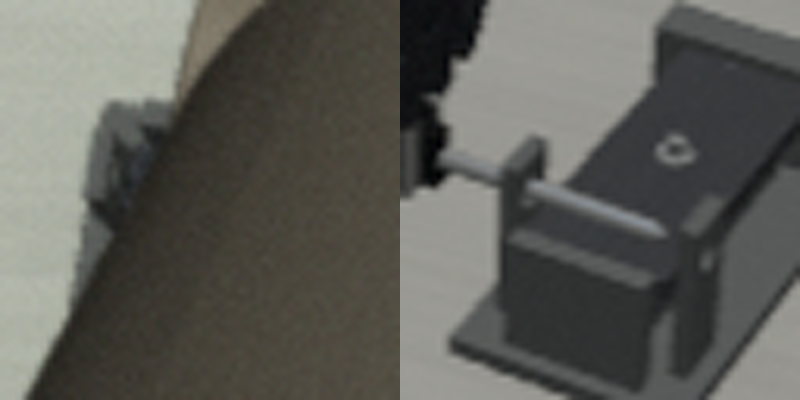

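drive_tool(moves=[[0.45, 3, 0, 0, 0, 0, 5], [0.6, 4, 0, 0, 0, 0, 5], [0.6, 4, 0, 0, 0, 0, 5], [0.45, 3, 0, 0, 0, 0, 5], [0, 0, 0, 0, 0, 0, 5], [0, 0, 0, 0, 0, 0, 5]])

```text
t: 31.62
tool_pos: [0.5703, -0.0687, 0.0623]
eef_rot: [3.13, -0.243, 0.008]
wrist_force: [0.4, -1.5, 0.1]
width: 0.128
```

```bash
python3 pp.py; python3 snap.py r7 32 0.575,0.01,0.062>/dev/null
```

```text
t 31.62 tcp [ 57.4 -79.1  22.3] axis@tab [ 57.4 -79.1  25. ] tip [57.7 36.9 24.8] shaftdir [ 0.0028  1.     -0.0016] toolz [ 0.0054 -0.0017 -1.    ] F [ 0.4 -1.5  0.1] w 0.128 q [-0.2311  0.5085  0.3015  1.992  -0.2317  0.6684  0.0617]
```

View pics/c_r7.png

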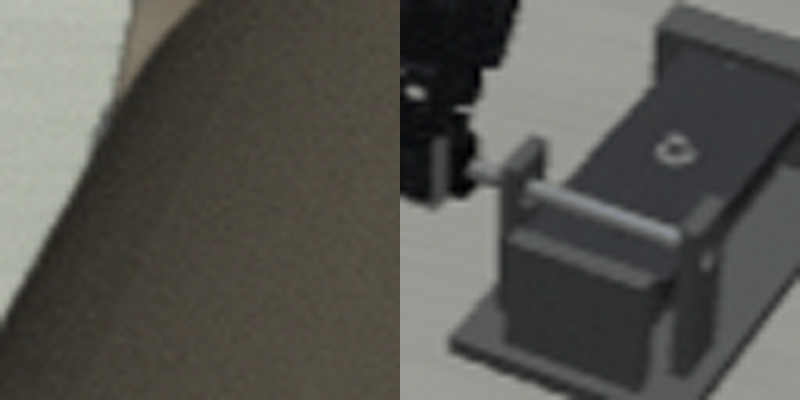

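drive_tool(moves=[[0.45, 3, 0, 0, 0, 0, 5], [0.5, 3.5, 0, 0, 0, 0, 5], [0.5, 3.5, 0, 0, 0, 0, 5], [0.3, 2, 0, 0, 0, 0, 5], [0, 0, 0, 0, 0, 0, 5], [0, 0, 0, 0, 0, 0, 5]])

```text
t: 32.22
tool_pos: [0.5722, -0.0557, 0.0623]
eef_rot: [3.13, -0.243, 0.008]
wrist_force: [0.1, 0.1, -0.4]
width: 0.127
```

```bash
python3 pp.py; python3 snap.py r8 32 0.575,0.01,0.062>/dev/null
```

```text
t 32.22 tcp [ 57.3 -66.   22.3] axis@tab [ 57.3 -66.   25. ] tip [57.7 50.  24.8] shaftdir [ 0.0032  1.     -0.0016] toolz [ 0.0054 -0.0017 -1.    ] F [ 0.1  0.1 -0.4] w 0.127 q [-0.2537  0.5091  0.3014  1.9909 -0.2315  0.6689  0.0382]
```

View pics/c_r8.png

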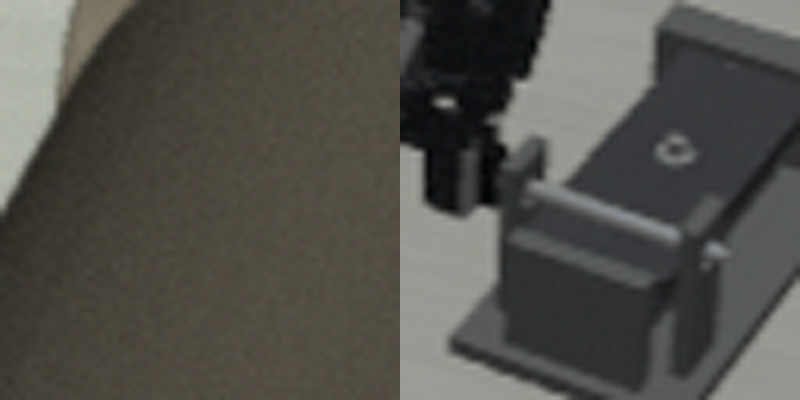

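Through both holes. I'll push it home until the tab makes contact.

drive_tool(moves=[[0.3, 2, 0, 0, 0, 0, 5], [0.3, 2, 0, 0, 0, 0, 5], [0.15, 1, 0, 0, 0, 0, 5], [0, 0, 0, 0, 0, 0, 5], [0, 0, 0, 0, 0, 0, 5]])

```text
t: 32.73
tool_pos: [0.5729, -0.0507, 0.0624]
eef_rot: [3.13, -0.245, 0.008]
wrist_force: [0.5, -0.6, -1.0]
width: 0.132
```

drive_tool(moves=[[0.2, 1.5, 0, 0, 0, 0, 5], [0.15, 1, 0, 0, 0, 0, 5], [0.15, 1, 0, 0, 0, 0, 5], [0, 0, 0, 0, 0, 0, 5]])

```text
t: 33.07
tool_pos: [0.5729, -0.0504, 0.0624]
eef_rot: [3.126, -0.249, 0.008]
wrist_force: [0.0, 0.6, -0.6]
width: 0.129
```

```bash
python3 pp.py; python3 snap.py r9 32 0.575,0.01,0.062>/dev/null
```

```text
t 33.07 tcp [ 57.2 -60.6  22.4] axis@tab [ 57.2 -60.6  25.1] tip [58.  55.4 24.5] shaftdir [ 0.0068  1.     -0.0049] toolz [ 0.0055 -0.005  -1.    ] F [ 0.   0.6 -0.6] w 0.129 q [-0.2675  0.5098  0.3048  1.9904 -0.2289  0.6694  0.0217]
```

View pics/c_r9.png

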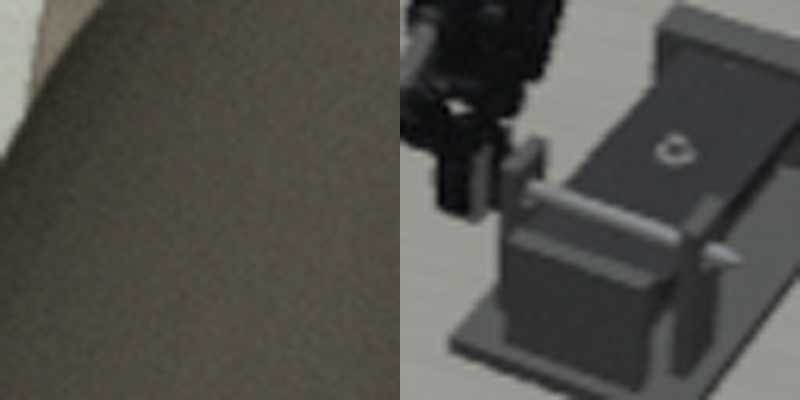

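drive_tool(moves=[[0.3, 2, 0, 0, 0, 0, 5], [0.3, 2, 0, 0, 0, 0, 5], [0, 0, 0, 0, 0, 0, 5]])

```text
t: 33.42
tool_pos: [0.5728, -0.0506, 0.0624]
eef_rot: [3.122, -0.254, 0.008]
wrist_force: [0.1, -0.4, -1.3]
width: 0.129
```

```bash
python3 pp.py
```

```text
t 33.42 tcp [ 57.2 -60.9  22.4] axis@tab [ 57.2 -60.8  25.1] tip [58.4 55.1 24.1] shaftdir [ 0.0102  0.9999 -0.009 ] toolz [ 0.0056 -0.009  -0.9999] F [ 0.1 -0.4 -1.3] w 0.129 q [-0.2725  0.5102  0.3089  1.9906 -0.2256  0.6694  0.0144]
```

drive_tool(moves=[[0, 0, -1.2, 0.004, 0, 0.005, 5], [0, 0, -1.2, 0.004, 0, 0.005, 5], [0, 0, 0, 0, 0, 0, 5], [0, 0, 0, 0, 0, 0, 14], [0, 0, 0, 0, 0, 0, 18], [0, 0, 0, 0, 0, 0, 24], [0, 0, 0, 0, 0, 0, 30], [0, 0, 0, 0, 0, 0, 35], [0, 0, 0, 0, 0, 0, 35]])

```text
t: 34.17
tool_pos: [0.5732, -0.0491, 0.0598]
eef_rot: [-3.132, 0.235, -0.007]
wrist_force: [-0.1, 0.4, -0.6]
width: 0.41
```

```bash
python3 pp.py
```

```text
t 34.17 tcp [ 57.3 -59.3  19.8] axis@tab [ 57.3 -59.3  22.5] tip [57.1 56.7 22.7] shaftdir [-0.0023  1.      0.0013] toolz [ 0.0045  0.0014 -1.    ] F [-0.1  0.4 -0.6] w 0.41 q [-0.2589  0.5133  0.2956  1.9901 -0.2348  0.6657  0.0361]
```

drive_tool(moves=[[0, 0, 6, 0, 0, 0, 35], [0, 0, 12, 0, 0, 0, 35], [0, 0, 20, 0, 0, 0, 35], [0, 0, 25, 0, 0, 0, 35], [0, -5, 25, 0, 0, 0, 35], [0, -20, 15, 0, 0, 0, 35], [-5, -30, 0, 0, 0, 0, 35], [-5, -35, 0, 0, 0, 0, 35], [-5, -35, 0, 0, 0, 0, 35], [-5, -30, 0, 0, 0, 0, 35], [-3, -15, 0, 0, 0, 0, 35], [0, 0, 0, 0, 0, 0, 35]])

```text
t: 35.17
tool_pos: [0.5487, -0.2249, 0.1809]
eef_rot: [-3.133, 0.227, -0.02]
wrist_force: [-0.5, 0.0, 0.5]
width: 0.407
```

```bash
python3 snap.py z1 45 0.55,-0.01,0.06
```

```text
t 35.17 [ 0.5487 -0.2249  0.1809] [-3.1328  0.2275 -0.0204] q [-0.038   0.3727  0.4025  1.8844 -0.1869  0.908   0.3086] w 0.407 F [-0.5213  0.0134  0.549 ]
toolx [ 0.9894 -0.1445  0.0129] toolz [ 0.013  -0.0004 -0.9999]
top crop origin 249 163 scale 4.444444444444445 proj [294.4453 208.5946]
scene crop origin 298 161 scale 4.444444444444445 proj [343.4412 206.1565]
```

View pics/c_z1.png

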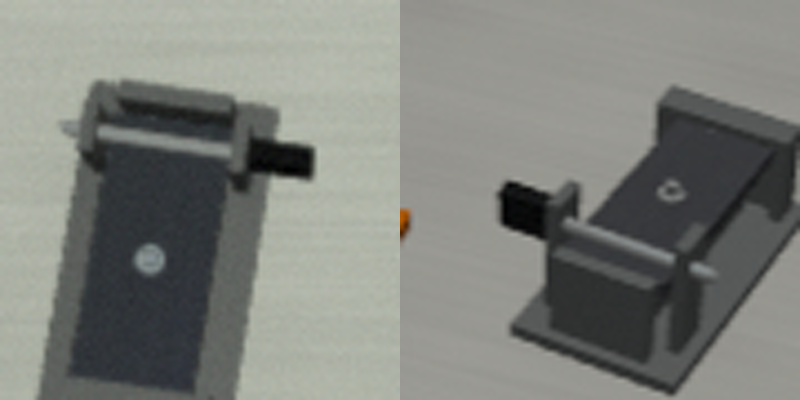

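View pics/scene_z1.png

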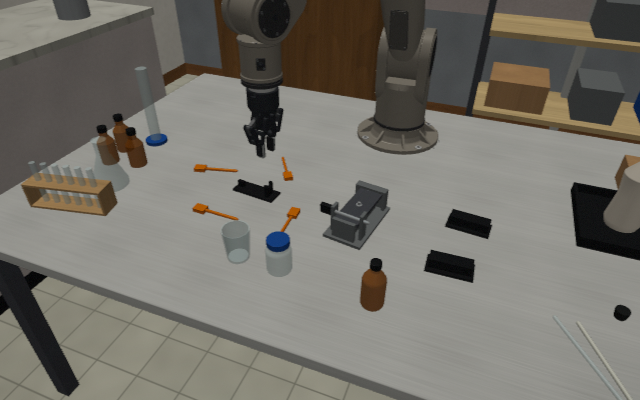

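```bash
python3 - <<'E'
from fit import *
i=cv2.imread("pics/top_z1.png");g=i.max(2)[190:210,300:328];B=cv2.resize(g,None,fx=8,fy=8,interpolation=cv2.INTER_CUBIC);m=(B<32).astype(np.uint8);n,l,st,ce=cv2.connectedComponentsWithStats(m);k=1+np.argmax(st[1:,4])
P=[.5243,.0176,-.1533];c,s=np.cos(P[2]),np.sin(P[2])
uv=(ce[k]+.5)/8-.5+[300,190];print(uv,st[k])
q=unproj("top",uv,.072)[0];d=q[:2]-P[:2];print("tab in pocket",(c*d[0]+s*d[1]).round(4),(-s*d[0]+c*d[1]).round(4))
E
python3 -c "
from workcell import telemetry as t;s=t.get_state();print(s['t'],abs(s['qvel']).max())"
```

```text
[311.1253 198.3804] [  39   36  111   64 5218]
tab in pocket 0.057 -0.0582
35.2667 0.029578097483464127
```

drive_tool(moves=[[0, 0, 0, 0, 0, 0, 35], [0, 0, 0, 0, 0, 0, 35], [0, 0, 0, 0, 0, 0, 35]])

```text
t: 35.52
tool_pos: [0.5507, -0.2179, 0.1814]
eef_rot: [-3.131, 0.217, -0.021]
wrist_force: [-0.5, -1.2, -0.3]
width: 0.408
```

```bash
python3 -c "
from workcell import sign_off; print(sign_off())"
```

```text
the job is handed in; nothing more can be done
None
```

The cell is put together and handed in at about 35.5 s of the 72 s. The separator went in under the lip and was let go, then the electrode on top of it, stud up. The pin then went from the -y side through both ears until it would go no further. No verdict was reported.

**Last checks**
- **Separator:** from the top view it sits about -2.3 mm lengthwise and -0.8 mm sideways of the pocket centre, with about 0.005 rad of yaw. I measured it before the electrode covered it.
- **Electrode:** the stud sits about -3.0 mm lengthwise and -0.9 mm sideways, and the tool read level at release. The lengthwise part of its edge fit failed and gave no usable number, so the stud position is the only lengthwise check.
- **Pin:** its tab is at about (57, -58) mm in the pocket frame, against about (58, -60) mm when home. The pictures show it flush with the ear and the tip out of the far ear. The wrist force showed no clear rise at the stop, so "home" rests on the tool no longer advancing and on the pictures.
- **Bystanders:** by eye, the bottle, jar, beaker and orange look-alikes look unmoved. I did not measure them.

**What went wrong or disagreed**
- On the first approach with the separator the fingers landed on the ear tops. The wrist force read about 49 N in all. I backed off, and a picture afterwards showed the separator still lined up in the grip.
- The two cameras disagreed by 4–7 mm across the table. I corrected for this by comparing the gripper's known position with where the cameras showed it.

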